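Right, photograph and set out the fallen display pieces

TASK

The big display shogi pieces on the bench have been knocked over. Beginning with the biggest and working down in size, hold each fallen piece up, upright and still, about 20 cm in front of the camera lens, first with its front (the face with the black border line) squarely to the lens and in the middle of the picture, then with its back; in the end every piece must stand upright on the drying board, not touching its neighbours. Do not touch the camera, and do not disturb the lacquer jar, whetstone and ink stone.

Things in the scene. Friction and masses are not known exactly. Their poses are not given: they have to be found in the camera images.
- king: the biggest piece (may be absent): loose pale wood shogi-piece wedge, 118 mm tall, base 86 wide x 34 thick, width tapers to 66 at the shoulders 87 mm up, then to a central point; thickness tapers to 22 at the top. Origin: centre of base; +z to the point; +x out of the front (black border line; back plain); y along the width. Starts lying on its back. 170 g +-30%.
- gold: the middle-sized piece (may be absent): loose pale wood shogi-piece wedge, 96 mm tall, base 70 wide x 28 thick, width tapers to 54 at the shoulders 71 mm up, then to a central point; thickness tapers to 18 at the top. Origin: centre of base; +z to the point; +x out of the front (black border line; back plain); y along the width. Starts lying on its back. 100 g +-30%.
- pawn: the smallest piece (may be absent): loose pale wood shogi-piece wedge, 74 mm tall, base 54 wide x 23 thick, width tapers to 42 at the shoulders 55 mm up, then to a central point; thickness tapers to 16 at the top. Origin: centre of base; +z to the point; +x out of the front (black border line; back plain); y along the width. Starts lying on its back. 50 g +-30%.
- board: fixed drying board of brown wood, 150 mm deep (x), 420 mm long (y), top 14 mm above the bench; a darker rail 16 mm wide, its top 30 mm above the bench, along each short end leaves 388 mm clear between. Origin: centre of its underside, z up.
- camera_lens (a point): front centre of the lens of a black compact camera on a short tripod, fixed at the far side of the bench. 170 mm above the bench, looking level along this frame's -x (towards the robot); y sideways, z up. Camera 110 mm wide, 210 mm high; tripod feet reach 135 mm behind and 15 mm in front of the lens point, 80 mm to either side.
- jar: bystander, loose, to be left alone: small round amber glass lacquer jar with a black lid, 58 mm across, 62 mm tall; origin: centre of its underside
- whetstone: bystander, loose, to be left alone: grey whetstone on a wooden foot, 75 x 210 x 34 mm; origin: centre of its underside
- inkstone: bystander, loose, to be left alone: dark ink stone, 90 x 140 x 30 mm; origin: centre of its underside

How it is judged:
By the outcome, as a careful person would: the job done as asked, in the order asked, and still so for the second after the job is handed in, with the robot touching nothing.
Of king, gold, pawn only 2 to 3 are there at a start; the rules pass over those that are not, and their reading is None.
At some moment in a run one of king, gold, pawn may be knocked a few centimetres aside while the robot is not near it.
It also fails if it takes over 210 s, if anything falls off the work surface, if the arm or the gripper's body presses on something with over 40 N, if the wrist force passes 120 N, or if a joint passes its speed limit or range.

ROBOT

A 6-joint arm with a two-finger parallel gripper is mounted at the origin on the work surface. World frame = base frame: x ahead of the robot, y to its left, z up, the work surface at z = 0. Lengths are in m, angles in rad, forces in N, time in s.
With the tool pointing down it reaches from about 0.375 to 0.9 m from the base axis. Payload 3.1 kg.
Tool frame: the origin (TCP) lies midway between the tips of the shut fingers; the grasp point (between the pads) lies 19 mm behind it; z points along the fingers, y is the line along which they close (so a half turn about z gives the same grasp; the last joint's range is limited). The gripper opens to 85 mm and grips with 20 to 120 N. Pads are 22 mm wide; open, the fingers measure 114 mm over their backs; the gripper's body (76 mm by 85 mm) begins 54 mm behind the grasp point. The pads swing forward as they close: fully open they stand 13 mm farther back than shut.
Start: joints at [-1.399, 0.527, 1.433, -0, 1.181, -0.178], TCP at [0.215, -0.587, 0.195] pointing down, gripper open.
Joint ranges: [-3.08, 3.08], [-0.75, 2.2], [0.22, 2.44], [-1.43, 4.57], [0, 2.65], [-2.85, 2.85]. Speed limits (rad/s): [2.79, 2.79, 3.14, 3.14, 3.14, 3.14].

INTERFACE

Orientations are given as a unit quaternion [x, y, z, w].
In Python, from station import manip gives the robot as it stands.
- The arm moves only by the tool drive_tool, never from a script. Its argument "motion" is a list that holds one entry, the list of rows, each a list of 5 numbers: the finger opening in mm, from 0 to 85.4, then the shift along the tool's x, y, z in units of 30 mm (1.0 is 30 mm), then the turn about the tool's z in units of 8 degrees (1.0 is 8 degrees). In form: [[[fingers, x, y, z, yaw], ...]]. A call has 1 to 10 rows; each row is the pose to reach, as a shift and turn from the pose commanded when the call began, along the tool's axes at that moment; what a row does not reach only later rows make up. A row lasts 1/10 s, in which the tool goes at most 50 mm and 8.59 degrees, less where a joint would pass 70% of its speed; a pose out of reach is approached as far as the arm can. A call with a gripper value outside its range is refused whole. The fingers move at their own pace and stop on an object; "squeeze" is the grip in N (left out, the last holds). Time passes only in rows, so rows that repeat a pose let the fingers close. It gives the time, the measured TCP pose, the force, the opening and the grip force at its end, in the units of the state.
- manip.sense(): the state, without advancing time (a new reading comes with each control period).
- manip.snapshot(name): name is "scene" or "top"; returns the picture (400x640x3 uint8, red, green, blue); there is no depth.
- manip.camera_model(name): a dict with "fov_y" (degrees; the focal length in pixels is half the picture's height over the tangent of half this angle, whatever the lens; pixels are square), "cx", "cy" (the principal point, pixels), "origin" and "orientation" of the camera in the world. Camera axes: x right, y up, looking along -z (the intrinsics and any distortion apply to the point x, -y, -z); pixel columns grow to the right and rows downward; lengths in m; the calibration is good to about 2 mm. A picture is of the moment at which its call begins. camera_model takes no time and is no camera call.
- manip.sign_off(): hands the job in; it is judged then, once.
The state is a dict: "t": time; "q": joint angles; "qd": joint speeds; "tau": joint torques, N m; "tcp_pos": TCP position; "tool_rot": TCP orientation; "force": force on the tool from outside, world axes, zero at the start; "ft_torque": the same for the moment, N m; "finger_gap": opening from 0.0 (shut) to 1.0 (fully open); "gripper_force": force on a finger pad.
Only numpy, scipy, OpenCV 4.12 (cv2) and the standard library are available. Lean on these libraries where they do the work, as an engineer would, in place of code of your own. Each camera call takes 0.05 s, during which the arm holds its last target. There are 200 camera calls.

## Working session

There is one attempt and no reset: what is moved stays moved. The work goes in short steps, Python scripts to look and compute and a tool call to move; the robot and the scene stay as the last step left them, time stands still between calls to the robot, and variables do not carry over. Pictures are saved under pics/ and viewed, at most 14 in all, crops included, and the job is handed in when it is done.

Besides the shell and the picture viewer there is one more tool, called after "Emit:" by a JSON object that holds its "method" and its "body", one argument or row to a line. drive_tool: Moves the arm, as the interface text tells. Its arguments: {"type":"object","properties":{"motion":{"type":"array","items":{"type":"array","items":{"type":"array","items":{"type":"number"}}}},"squeeze":{"type":"number"}},"required":["motion"]}

```bash
mkdir -p pics; ls; python3 - <<'E'
from station import manip
import cv2,json
for n in("scene","top"):
    cv2.imwrite(f"pics/{n}0.png",manip.snapshot(n)[:,:,::-1]); print(manip.camera_model(n))
print(manip.sense())
E
```

```text
pics
{'fov_y': 56.6354180886649, 'cx': 320.89077963776435, 'cy': 199.13061972260212, 'origin': array([ 1.25615869, -0.11109927,  0.67766656]), 'orientation': array([0.33248541, 0.26492416, 0.54603909, 0.72187946])}
{'fov_y': 43.356890996539256, 'cx': 319.78470728511775, 'cy': 200.08992037939635, 'origin': array([0.55317041, 0.04116404, 1.52540581]), 'orientation': array([-0.01949449,  0.0160069 ,  0.71332582, -0.70037848])}
{'t': 0.1, 'q': array([-1.39849320e+00,  5.28365118e-01,  1.43374183e+00,  3.62047326e-05,
        1.18138667e+00, -1.78469444e-01]), 'qd': array([ 4.51448228e-05, -2.16191143e-03, -3.96799279e-03,  5.55704751e-04,
       -6.50507030e-04,  8.21182542e-04]), 'tau': array([-7.31358159e-04, -4.43306243e+01, -1.78585982e+01, -2.25231847e-04,
        3.92902279e-03,  1.25218841e-05]), 'tcp_pos': array([ 0.21470128, -0.5862343 ,  0.19424678]), 'tool_rot': array([ 9.84659967e-01,  1.74481647e-01,  1.96709674e-05, -9.50425939e-04]), 'force': array([-0.62296687,  0.16580594,  1.05504734]), 'ft_torque': array([-0.04523058,  0.02026714,  0.0067227 ]), 'gripper_force': 0.0, 'finger_gap': 1.003082076626302}
```

View pics/scene0.png

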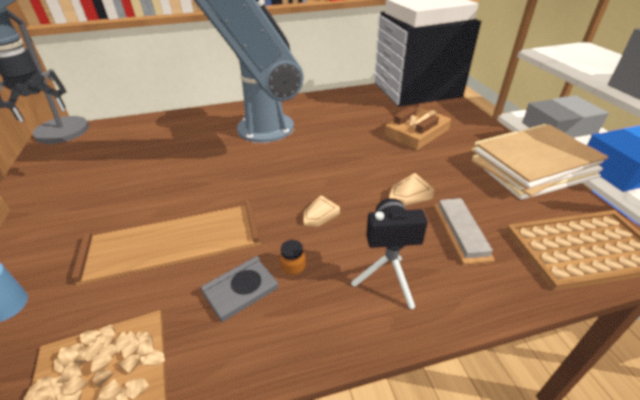

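View pics/top0.png

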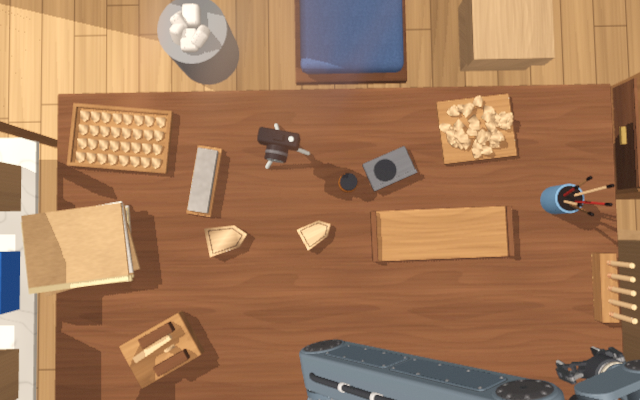

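```bash
cat > h.py <<'E'
import numpy as np, cv2
from scipy.spatial.transform import Rotation as R
from station import manip
CM={n:manip.camera_model(n) for n in("scene","top")}
def ray(n,uv):
    c=CM[n]; f=200/np.tan(np.radians(c["fov_y"]/2)); u,v=uv
    d=R.from_quat(c["orientation"]).apply([(u-c["cx"])/f,-(v-c["cy"])/f,-1]); return np.array(c["origin"]),d
def onz(n,uv,z):
    o,d=ray(n,uv); return o+d*(z-o[2])/d[2]
def proj(n,p):
    c=CM[n]; f=200/np.tan(np.radians(c["fov_y"]/2))
    q=R.from_quat(c["orientation"]).inv().apply(np.array(p)-c["origin"]); return np.array([c["cx"]-f*q[0]/q[2],c["cy"]+f*q[1]/q[2]])
def tri(a,b):  # a=(cam,uv)
    o1,d1=ray(*a); o2,d2=ray(*b)
    s=np.linalg.lstsq(np.c_[d1,-d2],o2-o1,rcond=None)[0]; p,q=o1+s[0]*d1,o2+s[1]*d2
    return (p+q)/2,np.linalg.norm(p-q)
def pale(img,roi):
    x0,y0,x1,y1=roi; hsv=cv2.cvtColor(np.ascontiguousarray(img[y0:y1,x0:x1]),cv2.COLOR_RGB2HSV)
    m=((hsv[...,2]>165)&(hsv[...,1]<140)).astype(np.uint8)*255
    m=cv2.morphologyEx(m,cv2.MORPH_CLOSE,np.ones((5,5)))
    cs=cv2.findContours(m,cv2.RETR_EXTERNAL,cv2.CHAIN_APPROX_NONE)[0]
    return [c[:,0]+[x0,y0] for c in cs if cv2.contourArea(c)>100]
E
python3 - <<'E'
from h import *
t=cv2.imread("pics/top0.png"); s=cv2.imread("pics/scene0.png")
a=cv2.resize(t[112:187,240:340],None,fx=4,fy=4,interpolation=cv2.INTER_CUBIC)
b=cv2.resize(t[205:280,190:340][:,::1],(400*1,200),interpolation=cv2.INTER_CUBIC)
b=cv2.resize(t[205:265,190:340],None,fx=5.33,fy=5,interpolation=cv2.INTER_CUBIC)[:,:800]
c=cv2.resize(s[190:265,340:440],None,fx=4,fy=4,interpolation=cv2.INTER_CUBIC)
top=np.hstack([a,c]); b=cv2.copyMakeBorder(b,0,0,0,800-b.shape[1],cv2.BORDER_CONSTANT)
cv2.imwrite("pics/c1.png",np.vstack([top,b]))
im=t[:,:,::-1]
for ct in pale(im,(200,215,345,265)):
    pts=np.array([onz("top",p,0.025)[:2] for p in ct])
    w=cv2.minAreaRect((pts*1000).astype(np.float32)); print(w, cv2.contourArea((pts*1e3).astype(np.float32)))
    ap=cv2.approxPolyDP(ct,3,True)[:,0]; print(ap.tolist()); print(np.round([onz("top",p,0.025) for p in ap],3).tolist())
E
```

```text
((518.2739868164062, 328.353515625), (86.69094848632812, 121.9453125), 10.938385963439941) 7776.760203157552
[[246, 233], [235, 225], [206, 229], [209, 257], [232, 249]]
[[0.535, 0.269, 0.025], [0.559, 0.302, 0.025], [0.549, 0.389, 0.025], [0.465, 0.38, 0.025], [0.488, 0.312, 0.025]]
((534.3828735351562, 61.32981872558594), (71.54730224609375, 99.12085723876953), 28.1666316986084) 5145.910450377443
[[330, 223], [318, 220], [296, 230], [307, 250], [326, 236]]
[[0.56, 0.019, 0.025], [0.569, 0.054, 0.025], [0.541, 0.12, 0.025], [0.481, 0.089, 0.025], [0.521, 0.031, 0.025]]
```

View pics/c1.png

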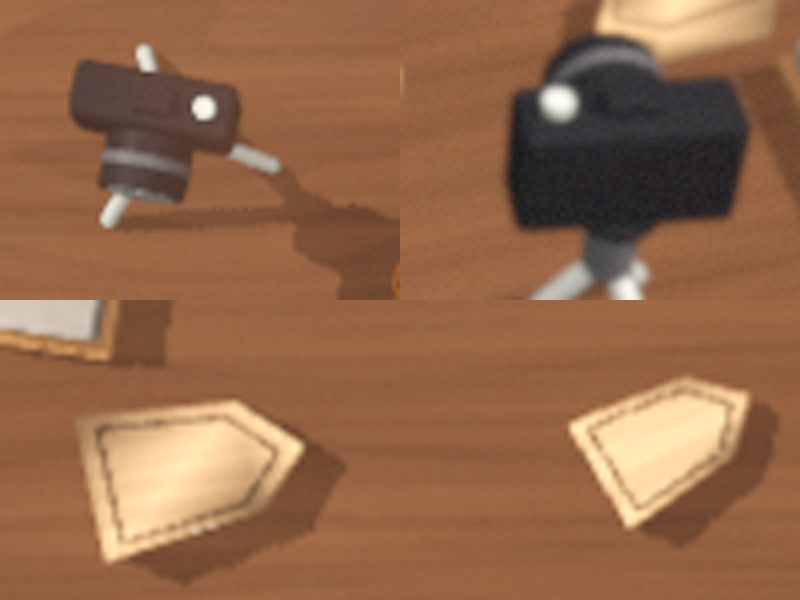

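```bash
python3 - <<'E'
from h import *
g=lambda x,y:(240+x/4-.4,112+y/4-.4)
A=lambda p,q,z:(onz("top",g(*p),z),onz("top",g(*q),z))
for p,q,z in [((100,190),(187,203),.17),((78,60),(238,90),.205),((72,122),(235,152),.205)]:
    a,b=A(p,q,z); d=b-a; print(a.round(4),b.round(4),((a+b)/2).round(4),"len",np.linalg.norm(d).round(4),"yaw deg",np.degrees(np.arctan2(d[1],d[0]))+90)
for n,uv,z in [("board BL",(378,262),.014),("TL",(378,211),.014),("TR",(507,207),.014),("BR",(508,258),.014),("BLrail",(371,263),.03),("TLrail",(371,211),.03),("TRrail",(513,206),.03),("BRrail",(515,258),.03),
 ("jar",(348,181),.062),("wet",(188,214),.034),("wet",(213,216),.034),("wet",(196,147),.034),("ink",(379,190),.03),("ink",(418,172),.03),("ink",(363,164),.03),("foot",g(107,222),0)]:
    print(n,onz("top",uv,z).round(3))
E
```

```text
[0.7353 0.1947 0.17  ] [0.7253 0.1359 0.17  ] [0.7303 0.1653 0.17  ] len 0.0597 yaw deg -9.613104154929474
[0.8174 0.2043 0.205 ] [0.7954 0.0986 0.205 ] [0.8064 0.1514 0.205 ] len 0.1079 yaw deg -11.791163920981404
[0.7762 0.2087 0.205 ] [0.7542 0.1013 0.205 ] [0.7652 0.155  0.205 ] len 0.1097 yaw deg -11.573382971530606
board BL [ 0.441 -0.123  0.014]
TL [ 0.593 -0.126  0.014]
TR [ 0.598 -0.513  0.014]
BR [ 0.446 -0.511  0.014]
BLrail [ 0.439 -0.1    0.03 ]
TLrail [ 0.593 -0.104  0.03 ]
TRrail [ 0.6   -0.525  0.03 ]
BRrail [ 0.447 -0.525  0.03 ]
jar [ 0.681 -0.036  0.062]
wet [0.594 0.44  0.034]
wet [0.587 0.365 0.034]
wet [0.794 0.415 0.034]
ink [ 0.655 -0.129  0.03 ]
ink [ 0.707 -0.246  0.03 ]
ink [ 0.734 -0.083  0.03 ]
foot [0.734 0.209 0.   ]
```

```bash
cat >> h.py <<'E'
def xang(s): 
    v=R.from_quat(s["tool_rot"]).apply([1,0,0]); return np.degrees(np.arctan2(v[1],v[0]))
def to(p,ang,base=None,a0=None):
    """shift in tool units and yaw units from the state (or a given pose) to a world pose"""
    s=manip.sense(); b=s["tcp_pos"] if base is None else np.array(base); a0=xang(s) if a0 is None else a0
    r=R.from_euler("z",a0,degrees=True)*R.from_euler("x",180,degrees=True)
    d=r.inv().apply(np.array(p)-b)/.03; dy=(a0-ang+540)%360-180
    print("from",b.round(4),round(a0,2),"units",d.round(3),"yaw",round(dy/8,3),"q6",np.degrees(s["q"][5]).round(1)); return d
E
python3 -c "
from h import *
to([.523,.308,.15],102)"
```

```text
from [ 0.2147 -0.5862  0.1942] 20.1 units [ 19.893 -24.462   1.475] yaw -10.238 q6 -10.2
```

Emit:
{"method": "drive_tool", "body": {
  "motion": [
    [[85,2.5,-2.2,0.5,-1],[85,4.5,-4.2,1,-2],[85,6,-6,1,-3],[85,7.5,-7.8,1,-4],[85,9,-9.5,1,-5],[85,10.5,-11.3,1,-6],[85,12,-13,1,-7],[85,13,-14.5,1,-8],[85,13.5,-15.5,1,-9],[85,14,-16,1,-10]]
  ],
  "squeeze": 20
}}

```text
t: 1.1
tcp_pos: [0.4003, -0.1232, 0.1664]
tool_rot: [0.64, 0.768, 0.0, -0.0]
force: [1.7, -0.1, -0.3]
finger_gap: 0.993
gripper_force: 0.0
```

```bash
python3 -c "
from h import *
to([.523,.308,.10],102)"
```

```text
from [ 0.4003 -0.1232  0.1664] 100.39 units [13.398  6.615  2.214] yaw -0.201 q6 -42.9
```

Emit:
{"method": "drive_tool", "body": {
  "motion": [
    [[85,1,0.5,0,-0.2],[85,2.5,1.2,0,-0.2],[85,4,2,0,-0.2],[85,5.5,2.7,0,-0.2],[85,7,3.5,0.5,-0.2],[85,8.5,4.2,1,-0.2],[85,10,5,1.5,-0.2],[85,11.5,5.7,2,-0.2],[85,12.7,6.3,2.2,-0.2],[85,13.4,6.6,2.2,-0.2]]
  ]
}}

```text
t: 2.1
tcp_pos: [0.5246, 0.3089, 0.0986]
tool_rot: [0.63, 0.776, -0.0, -0.001]
force: [-0.1, -1.1, 0.9]
finger_gap: 0.993
gripper_force: 0.0
```

```bash
cat >> h.py <<'E'
def both(name,c,hw=80,hh=75):
    """side by side crops of both views centred on a world point"""
    out=[]
    for n in("top","scene"):
        im=manip.snapshot(n)[:,:,::-1]; cv2.imwrite(f"pics/{name}_{n}.png",im)
        u,v=proj(n,c).astype(int); u=np.clip(u,hw,639-hw);v=np.clip(v,hh,399-hh); print(n,"crop origin",u-hw,v-hh)
        out.append(cv2.resize(im[v-hh:v+hh,u-hw:u+hw],(400,400*hh//hw),interpolation=cv2.INTER_CUBIC))
    cv2.imwrite(f"pics/{name}.png",np.hstack(out))
E
python3 -c "
from h import *
manip.snapshot('top')
to([.523,.308,.0],102)
to([.523,.308,.0],102)"
```

```text
from [0.5258 0.3115 0.0994] 101.91 units [-0.095 -0.117  3.313] yaw -0.011 q6 8.1
from [0.5258 0.3115 0.0994] 101.91 units [-0.095 -0.117  3.313] yaw -0.011 q6 8.1
```

Emit:
{"method": "drive_tool", "body": {
  "motion": [
    [[85,-0.1,-0.1,0.8,0],[85,-0.1,-0.1,1.6,0],[85,-0.1,-0.1,2.2,0],[85,-0.1,-0.1,2.7,0],[85,-0.1,-0.1,3,0],[85,-0.1,-0.1,3.2,0],[85,-0.1,-0.1,3.2,0],[85,-0.1,-0.1,3.2,0]]
  ]
}}

```text
t: 2.95
tcp_pos: [0.5229, 0.3019, 0.005]
tool_rot: [0.631, 0.775, 0.0, 0.0]
force: [0.7, 0.7, 1.1]
finger_gap: 0.994
gripper_force: 0.0
```

Emit:
{"method": "drive_tool", "body": {
  "motion": [
    [[60,0,0,0,0],[60,0,0,0,0],[60,0,0,0,0],[60,0,0,0,0],[60,0,0,0,0],[60,0,0,0,0]]
  ],
  "squeeze": 20
}}

```text
t: 3.55
tcp_pos: [0.5224, 0.3018, 0.0046]
tool_rot: [0.631, 0.776, 0.0, 0.0]
force: [-0.7, -0.3, 0.0]
finger_gap: 0.705
gripper_force: 0.0
```

```bash
python3 -c "
from h import *
both('k1',[.523,.308,.02],60,60)"
```

```text
top crop origin 173 177
scene crop origin 340 132
```

View pics/k1.png

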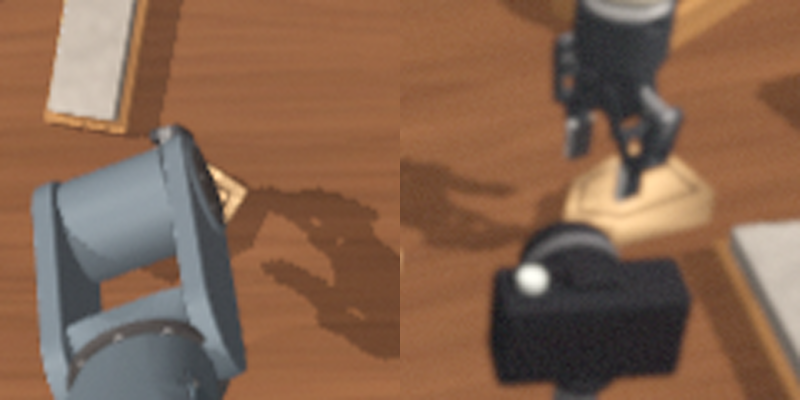

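```bash
python3 - <<'E'
from h import *
s=manip.sense(); print(s["tcp_pos"],s["finger_gap"],s["gripper_force"])
r=R.from_quat(s["tool_rot"]).as_matrix()
C=lambda n,p,o:((proj(n,p)-o)*400/120).round()
for k in(-.03,.03): print("finger",C("scene",s["tcp_pos"]+k*r[:,1]-.008*r[:,2],[340,132])+[400,0])
for p in [[.535,.269,.022],[.549,.389,.034],[.465,.38,.034],[.559,.302,.025],[.488,.312,.025]]: print(C("scene",p,[340,132])+[400,0],C("top",p,[173,177]))
E
```

```text
[0.52238014 0.30178476 0.00451423] 0.699888952208225 0.0
finger [572. 189.]
finger [614. 229.]
[564. 216.] [244. 186.]
[706. 189.] [107. 173.]
[650. 135.] [118. 268.]
[614. 224.] [207. 160.]
[589. 171.] [196. 240.]
```

Emit:
{"method": "drive_tool", "body": {
  "motion": [
    [[84,0.1,0,0,0],[84,0.2,0,0,0],[84,0.2,0,0,0],[84,0.2,0,0.1,0],[84,0.2,0,0.2,0],[84,0.2,0,0.2,0],[84,0.2,0,0.2,0]]
  ]
}}

```text
t: 4.35
tcp_pos: [0.521, 0.3075, -0.0017]
tool_rot: [0.631, 0.775, -0.0, -0.0]
force: [-0.1, 0.7, 0.6]
finger_gap: 0.982
gripper_force: 0.0
```

```bash
python3 - <<'E'
from h import *
im=manip.snapshot("scene")[:,:,::-1]
cv2.imwrite("pics/k2.png",cv2.resize(im[125:215,355:445],(600,600),interpolation=cv2.INTER_CUBIC))
E
```

```text
(no output)
```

View pics/k2.png

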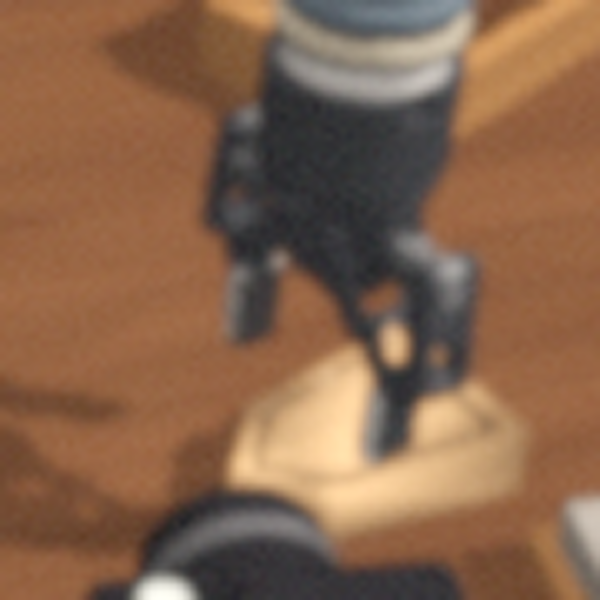

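```bash
python3 - <<'E'
from h import *
s=manip.sense(); r=R.from_quat(s["tool_rot"]).as_matrix(); print(s["tcp_pos"],r[:,1],s["q"])
for k in(-.045,.045): print(proj("scene",s["tcp_pos"]+k*r[:,1]-.013*r[:,2]))
for z in(.01,.03,.05,.07):
    a=onz("scene",(412.8,192.5),z);b=onz("scene",(391.8,175),z); print(z,a.round(3),b.round(3),((a+b)/2).round(3),np.linalg.norm(a-b).round(3),np.degrees(np.arctan2(*(a-b)[1::-1])).round(1))
E
```

```text
[ 0.52110274  0.30758318 -0.00163293] [ 9.79243034e-01  2.02689458e-01 -2.53583366e-04] [ 3.48743864e-01  7.72794867e-01  1.61630408e+00 -1.08056672e-05
  7.52751043e-01  1.44648128e-01]
[390.29898371 185.73536003]
[409.33793888 203.30676197]
0.01 [0.523 0.348 0.01 ] [0.427 0.325 0.01 ] [0.475 0.336 0.01 ] 0.098 13.4
0.03 [0.545 0.334 0.03 ] [0.452 0.312 0.03 ] [0.499 0.323 0.03 ] 0.095 13.4
0.05 [0.567 0.32  0.05 ] [0.477 0.299 0.05 ] [0.522 0.31  0.05 ] 0.092 13.4
0.07 [0.589 0.307 0.07 ] [0.502 0.286 0.07 ] [0.545 0.296 0.07 ] 0.089 13.4
```

```bash
python3 - <<'E'
from h import *
P=np.array([.2147,-.5862,.1942]);y=np.array([np.cos(np.radians(-69.9)),np.sin(np.radians(-69.9)),0])
for dz in(0,.013,.05):
  print(dz,[proj("scene",P+k*y+[0,0,dz]).round() for k in(-.045,.045)])
for z in(0,.04):print([proj("scene",[.3,-.5,z]).round()])
im=cv2.imread("pics/scene0.png")
cv2.imwrite("pics/c2.png",cv2.resize(im[0:150,0:150],(600,600),interpolation=cv2.INTER_CUBIC))
E
```

```text
0 [array([ 70., 127.]), array([ 32., 138.])]
0.013 [array([ 68., 123.]), array([ 29., 133.])]
0.05 [array([ 61., 111.]), array([ 21., 120.])]
[array([108., 202.])]
[array([103., 191.])]
```

View pics/c2.png

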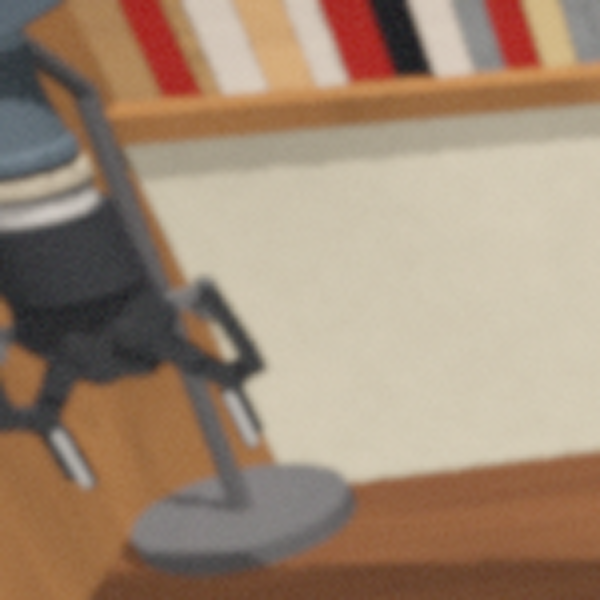

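Emit:
{"method": "drive_tool", "body": {
  "motion": [
    [[85,0,0,0.2,0],[85,0,0,0.4,0],[85,0,0,0.6,0],[85,0,0,0.8,0],[85,0,0,0.8,0],[85,0,0,0.8,0]]
  ]
}}

```text
t: 5.0
tcp_pos: [0.5209, 0.3076, -0.0259]
tool_rot: [0.631, 0.775, -0.0, -0.0]
force: [0.3, -0.3, 0.2]
finger_gap: 1.0
gripper_force: 0.0
```

Emit:
{"method": "drive_tool", "body": {
  "motion": [
    [[85,0,0,0.1,0],[85,0,0,0.2,0],[85,0,0,0.3,0],[85,0,0,0.4,0],[85,0,0,0.4,0]]
  ]
}}

```text
t: 5.5
tcp_pos: [0.5208, 0.3075, -0.038]
tool_rot: [0.631, 0.775, -0.0, -0.0]
force: [-0.2, -0.1, -0.2]
finger_gap: 0.996
gripper_force: 0.0
```

Emit:
{"method": "drive_tool", "body": {
  "motion": [
    [[60,0,0,0,0],[60,0,0,0,0],[60,0,0,0,0],[60,0,0,0,0],[60,0,0,0,0],[60,0,0,0,0]]
  ],
  "squeeze": 20
}}

```text
t: 6.1
tcp_pos: [0.522, 0.3079, -0.0369]
tool_rot: [0.631, 0.775, 0.001, 0.0]
force: [1.2, -0.4, 4.8]
finger_gap: 0.815
gripper_force: 23.1
```

Emit:
{"method": "drive_tool", "body": {
  "motion": [
    [[60,0.1,0,-0.3,0],[60,0.2,0,-0.6,0],[60,0.4,0,-1,0],[60,0.6,0,-1.4,0],[60,0.8,0,-1.8,0],[60,1,0,-2.2,0],[60,1.2,0,-2.5,0],[60,1.4,0,-2.8,0],[60,1.6,0,-3,0],[60,1.6,0,-3,0]]
  ]
}}

```text
t: 7.1
tcp_pos: [0.5118, 0.3559, 0.0536]
tool_rot: [0.631, 0.776, 0.001, 0.0]
force: [0.5, -0.0, -1.9]
finger_gap: 0.813
gripper_force: 23.4
```

```bash
python3 - <<'E'
from h import *
s=manip.sense(); print(s["tcp_pos"],s["finger_gap"],s["force"],s["ft_torque"])
im=manip.snapshot("scene")[:,:,::-1]; cv2.imwrite("pics/k3s.png",im)
cv2.imwrite("pics/k3.png",cv2.resize(im[95:225,335:465],(600,600),interpolation=cv2.INTER_CUBIC))
E
```

```text
[0.51182448 0.35588607 0.05355805] 0.8129130167605743 [ 0.48090002 -0.03390599 -1.94521713] [-0.08922683  0.02802304  0.05306006]
```

View pics/k3.png

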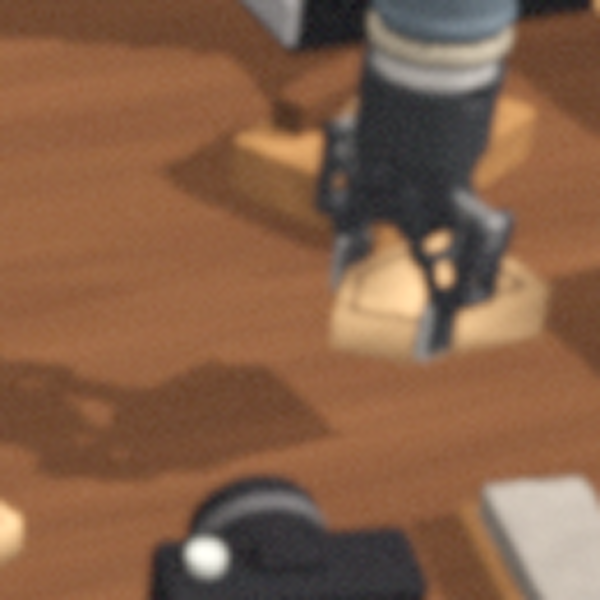

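Emit:
{"method": "drive_tool", "body": {
  "motion": [
    [[60,0,0,0.5,0],[60,0,0,1,0],[60,0,0,1.5,0],[60,0,0,2,0],[60,0,0,2.3,0],[60,0,0,2.5,0],[66,0,0,2.5,0],[68,0,0,2.5,0],[68.5,0,0,2.5,0],[68.5,0,0,2.5,0]]
  ]
}}

```text
t: 8.15
tcp_pos: [0.512, 0.355, -0.0217]
tool_rot: [0.631, 0.775, 0.001, 0.0]
force: [-0.2, -0.1, -2.2]
finger_gap: 0.811
gripper_force: 23.5
```

Emit:
{"method": "drive_tool", "body": {
  "motion": [
    [[69,0,0,0,0],[69,0,0,0,0],[69,0,0,0,0],[69,0,0,0,0]]
  ]
}}

```text
t: 8.55
tcp_pos: [0.5114, 0.3547, -0.0224]
tool_rot: [0.631, 0.776, 0.0, 0.0]
force: [-0.3, 0.1, -2.8]
finger_gap: 0.815
gripper_force: 23.5
```

Emit:
{"method": "drive_tool", "body": {
  "motion": [
    [[69.3,0,0,0,0],[69.3,0,0,0,0],[69.3,0,0,0,0]]
  ],
  "squeeze": 5
}}

```text
t: 8.85
tcp_pos: [0.5114, 0.3547, -0.0225]
tool_rot: [0.631, 0.775, -0.0, -0.0]
force: [0.1, 0.7, -2.5]
finger_gap: 0.811
gripper_force: 23.2
```

Emit:
{"method": "drive_tool", "body": {
  "motion": [
    [[69.5,0,0,0,0],[69.5,0,0,0,0],[69.5,0,0,0,0]]
  ]
}}

```text
t: 9.15
tcp_pos: [0.5114, 0.3547, -0.0225]
tool_rot: [0.631, 0.775, -0.0, -0.0]
force: [-0.1, -0.1, -1.5]
finger_gap: 0.814
gripper_force: 18.3
```

Emit:
{"method": "drive_tool", "body": {
  "motion": [
    [[69.7,0,0,0,0],[69.7,0,0,0,0],[69.7,0,0,0,0]]
  ]
}}

```text
t: 9.45
tcp_pos: [0.5114, 0.3547, -0.0225]
tool_rot: [0.631, 0.775, -0.0, -0.0]
force: [-0.4, 1.1, -3.3]
finger_gap: 0.819
gripper_force: 13.7
```

Emit:
{"method": "drive_tool", "body": {
  "motion": [
    [[69.9,0,0,0,0],[69.9,0,0,0,0],[69.9,0,0,0,0]]
  ]
}}

```text
t: 9.75
tcp_pos: [0.5114, 0.3547, -0.0225]
tool_rot: [0.631, 0.775, -0.0, -0.0]
force: [0.3, 0.4, -1.9]
finger_gap: 0.814
gripper_force: 9.6
```

Emit:
{"method": "drive_tool", "body": {
  "motion": [
    [[70.05,0,0,0,0],[70.05,0,0,0,0],[70.05,0,0,0,0],[70.05,0,0,0,0]]
  ]
}}

```text
t: 10.15
tcp_pos: [0.5114, 0.3547, -0.0224]
tool_rot: [0.631, 0.775, 0.0, -0.0]
force: [0.6, 0.2, -2.1]
finger_gap: 0.818
gripper_force: 4.4
```

```bash
python3 - <<'E'
from h import *
s=manip.sense(); print(s["tcp_pos"],s["finger_gap"],s["force"],s["ft_torque"],s["gripper_force"])
im=manip.snapshot("scene")[:,:,::-1]; cv2.imwrite("pics/k4s.png",im)
for f in("k3s","k4s"):
    cs=pale(cv2.imread(f"pics/{f}.png")[:,:,::-1],(335,150,480,215)); 
    for c in cs: print(f,cv2.boundingRect(c),cv2.contourArea(c))
E
```

```text
[ 0.51143681  0.35474254 -0.02240787] 0.8182328976970772 [ 0.57195901  0.22554703 -2.10455008] [ 0.00731994 -0.00229101  0.00982223] 4.445288803690346
k3s (441, 198, 31, 17) 350.5
k3s (434, 150, 19, 21) 212.0
k3s (406, 150, 27, 22) 363.0
k4s (440, 198, 32, 17) 350.5
k4s (428, 176, 20, 18) 194.5
k4s (403, 171, 25, 22) 325.5
```

Emit:
{"method": "drive_tool", "body": {
  "motion": [
    [[70,0,0,-0.2,0],[70,0,0,-0.4,0],[70,0,0,-0.7,0],[70,0,0,-1,0],[70,0,0,-1.3,0],[70,0,0,-1.6,0],[70,0,0,-1.9,0],[70,0,0,-2.2,0],[70,0,0,-2.3,0],[70,0,0,-2.3,0]]
  ]
}}

```text
t: 11.2
tcp_pos: [0.5118, 0.3549, 0.0473]
tool_rot: [0.631, 0.776, 0.001, 0.0]
force: [-0.2, -0.3, 0.5]
finger_gap: 0.818
gripper_force: 0.0
```

```bash
python3 - <<'E'
from h import *
s=manip.sense(); print(s["tcp_pos"],s["finger_gap"],s["force"],s["ft_torque"],s["gripper_force"])
im=manip.snapshot("scene")[:,:,::-1]; cv2.imwrite("pics/k5s.png",im)
cv2.imwrite("pics/k5.png",cv2.resize(im[95:225,335:465],(600,600),interpolation=cv2.INTER_CUBIC))
E
```

```text
[0.51183211 0.35487772 0.04729386] 0.8183115221343457 [-0.24657296 -0.25251457  0.49933064] [-0.01190232 -0.04591836 -0.00776366] 0.0
```

View pics/k5.png

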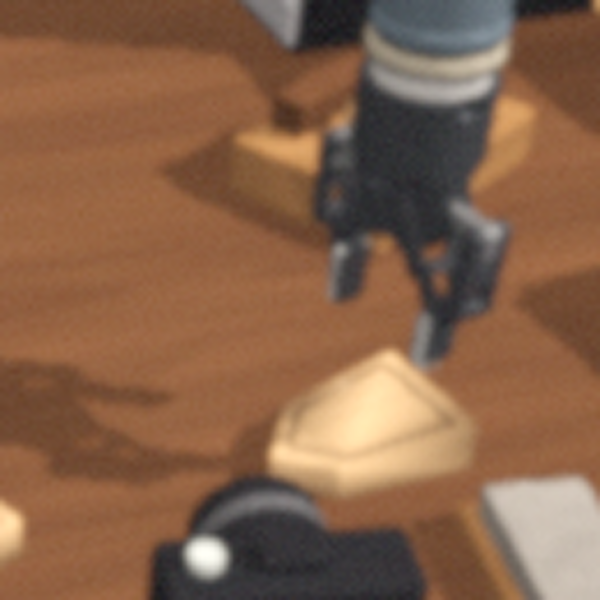

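```bash
python3 - <<'E'
from h import *
for uv,z in [((394.6,188.2),.022),((437.9,188.2),.034),((419.5,170.8),.034)]: print(onz("scene",uv,z).round(4))
b=(onz("scene",(437.9,188.2),.034)+onz("scene",(419.5,170.8),.034))/2; t=onz("scene",(394.6,188.2),.022)
w=onz("scene",(437.9,188.2),.034)-onz("scene",(419.5,170.8),.034)
d=(t-b)[:2]; print(b,np.linalg.norm(d),np.degrees(np.arctan2(d[1],d[0])),np.linalg.norm(w),np.degrees(np.arctan2(w[1],w[0])))
im=manip.snapshot("top"); 
for c in pale(im,(160,205,345,290)):
    if cv2.contourArea(c)>100: 
        print(cv2.boundingRect(c)); print(np.round([onz("top",p,.028)[:2] for p in cv2.approxPolyDP(c,3,True)[:,0]],3).tolist())
E
```

```text
[0.5036 0.299  0.022 ]
[0.5518 0.4065 0.034 ]
[0.4613 0.396  0.034 ]
[0.50657309 0.40126326 0.034     ] 0.10229886964473948 -91.67260279402366 0.09112386877724747 6.5737207413275325
(163, 233, 35, 22)
[[0.508, 0.415], [0.538, 0.433], [0.492, 0.516], [0.477, 0.507], [0.508, 0.442]]
(211, 228, 30, 27)
[[0.526, 0.287], [0.55, 0.319], [0.542, 0.373], [0.474, 0.356], [0.491, 0.308]]
(296, 220, 35, 31)
[[0.56, 0.019], [0.569, 0.054], [0.541, 0.12], [0.481, 0.088], [0.521, 0.031]]
(187, 205, 24, 12)
[[0.621, 0.444], [0.6, 0.444], [0.587, 0.379], [0.62, 0.384]]
```

Emit:
{"method": "drive_tool", "body": {
  "motion": [
    [[85,-0.5,0,0,0],[85,-1,0,0,0],[85,-1.53,0,0,0],[85,-1.53,0,0.5,0],[85,-1.53,0,1,0],[85,-1.53,0,1.5,0],[85,-1.53,0,2,0],[85,-1.53,0,2.4,0],[85,-1.53,0,2.65,0],[85,-1.53,0,2.65,0]]
  ]
}}

```text
t: 12.3
tcp_pos: [0.5196, 0.3097, -0.0346]
tool_rot: [0.631, 0.776, -0.001, -0.001]
force: [-0.8, -0.6, -0.3]
finger_gap: 0.993
gripper_force: 0.0
```

Emit:
{"method": "drive_tool", "body": {
  "motion": [
    [[60,0,0,0,0],[60,0,0,0,0],[60,0,0,0,0],[60,0,0,0,0],[60,0,0,0,0],[60,0,0,0,0]]
  ],
  "squeeze": 20
}}

```text
t: 12.9
tcp_pos: [0.521, 0.31, -0.0323]
tool_rot: [0.631, 0.775, 0.0, 0.0]
force: [-1.2, 0.1, 5.0]
finger_gap: 0.77
gripper_force: 22.8
```

```bash
python3 - <<'E'
from h import *
s=manip.sense(); print(s["tcp_pos"],s["finger_gap"]*85.4,s["force"],s["ft_torque"],s["gripper_force"])
E
```

```text
[ 0.52103137  0.30997257 -0.03227326] 65.72379021830056 [-1.20751769  0.13686456  4.99017787] [0.14297107 0.28566981 0.04115901] 22.763862590363715
```

Emit:
{"method": "drive_tool", "body": {
  "motion": [
    [[60,0,0,-0.2,0],[60,0,0,-0.4,0],[60,0,0,-0.6,0],[60,0,0,-0.8,0],[60,0,0,-1,0],[60,0,0,-1.2,0],[60,0,0,-1.3,0],[60,0,0,-1.3,0],[60,0,0,-1.3,0],[60,0,0,-1.3,0]]
  ]
}}

```text
t: 13.9
tcp_pos: [0.5204, 0.3096, 0.0058]
tool_rot: [0.631, 0.776, -0.0, -0.0]
force: [0.7, 0.8, -2.4]
finger_gap: 0.766
gripper_force: 22.7
```

```bash
python3 - <<'E'
from h import *
s=manip.sense(); print(s["tcp_pos"],s["finger_gap"]*85.4,s["force"],s["ft_torque"],s["gripper_force"])
im=manip.snapshot("scene"); cv2.imwrite("pics/k6s.png",im[:,:,::-1])
for c in pale(im,(360,140,470,215)): print(cv2.boundingRect(c),cv2.approxPolyDP(c,2,True)[:,0].tolist())
E
```

```text
[0.52043995 0.3096288  0.00575123] 65.39269293040297 [ 0.74681517  0.82902257 -2.43338288] [-0.10859922 -0.04598396 -0.00561959] 22.722937160579022
(440, 198, 30, 17) [[440, 201], [446, 214], [469, 214], [469, 207], [460, 198]]
(395, 167, 20, 23) [[412, 167], [411, 173], [402, 169], [397, 175], [396, 188], [407, 187], [408, 177], [414, 175]]
(416, 166, 25, 25) [[440, 177], [428, 166], [424, 179], [416, 183], [416, 190], [437, 186]]
```

```bash
python3 - <<'E'
from h import *
for z in(0,.034,.038,.072): print(z,proj("scene",[.5436,.411,z]).round(1),proj("scene",[.526,.287,z*.65]).round(1))
E
```

```text
0 [435.7 195.6] [393.1 199.7]
0.034 [437.9 186.2] [393.9 193.7]
0.038 [438.2 185.1] [394.  192.9]
0.072 [440.4 175.2] [394.9 186.7]
```

Emit:
{"method": "drive_tool", "body": {
  "motion": [
    [[65,0,0,0,0],[65.6,0,0,0,0],[65.7,0,0,0,0],[65.8,0,0,0,0],[60,0,0,0,0],[60,0,0,0,0],[60,0,0,0,0]]
  ]
}}

```text
t: 14.65
tcp_pos: [0.5207, 0.3098, 0.006]
tool_rot: [0.631, 0.775, 0.0, -0.0]
force: [0.1, 0.6, -2.3]
finger_gap: 0.776
gripper_force: 22.6
```

```bash
python3 - <<'E'
from h import *
s=manip.sense(); print(s["tcp_pos"],s["finger_gap"]*85.4,s["force"],s["ft_torque"],s["gripper_force"])
im=manip.snapshot("scene"); cv2.imwrite("pics/k7s.png",im[:,:,::-1])
for c in pale(im,(360,140,470,215)): print(cv2.boundingRect(c),cv2.approxPolyDP(c,2,True)[:,0].tolist())
E
```

```text
[0.52070518 0.30975776 0.00602787] 66.27091449762462 [ 0.13881913  0.64543432 -2.28188813] [-0.11525261 -0.06237813  0.00413861] 22.625988077488728
(440, 198, 30, 17) [[440, 201], [446, 214], [469, 214], [469, 207], [460, 198]]
(416, 166, 25, 25) [[440, 177], [427, 166], [424, 179], [416, 183], [416, 190], [438, 186]]
(395, 166, 20, 24) [[412, 166], [411, 173], [403, 169], [397, 175], [396, 188], [406, 188], [408, 177], [414, 175]]
```

Emit:
{"method": "drive_tool", "body": {
  "motion": [
    [[66,0,0,0,0],[66,0,0,0,0],[66,0,0,0,0]]
  ]
}}

```text
t: 15.0
tcp_pos: [0.521, 0.3099, 0.0062]
tool_rot: [0.631, 0.775, 0.0, 0.0]
force: [0.2, -0.4, -1.3]
finger_gap: 0.774
gripper_force: 6.3
```

Emit:
{"method": "drive_tool", "body": {
  "motion": [
    [[66.2,0,0,0,0],[66.2,0,0,0,0],[66.2,0,0,0,0]]
  ]
}}

```text
t: 15.3
tcp_pos: [0.5209, 0.3098, 0.0061]
tool_rot: [0.631, 0.775, 0.0, 0.0]
force: [0.3, -0.1, -1.2]
finger_gap: 0.775
gripper_force: 4.0
```

```bash
cat >> h.py <<'E'
def st(n):
    s=manip.sense(); print(s["tcp_pos"].round(4),"gap",(s["finger_gap"]*85.4).round(1),"F",s["force"].round(1),"T",s["ft_torque"].round(3),"g",round(s["gripper_force"],1))
    im=manip.snapshot("scene"); cv2.imwrite(f"pics/{n}s.png",im[:,:,::-1])
    for c in pale(im,(360,120,440,225)): print(cv2.boundingRect(c),cv2.approxPolyDP(c,2,True)[:,0].tolist())
E
python3 -c "
from h import *
st('k8')"
```

```text
Traceback (most recent call last):
  File "h.py", line 40, in st
    s=manip.sense(); print(s["tcp_pos"].round(4),"gap",(s["finger_gap"]*85.4).round(1),"F",s["force"].round(1),"T",s["ft_torque"].round(3),"g",round(s["gripper_force"],1))
                                                       ^^^^^^^^^^^^^^^^^^^^^^^^^^^^
AttributeError: 'float' object has no attribute 'round'
```

Retighten right away and look.

Emit:
{"method": "drive_tool", "body": {
  "motion": [
    [[60,0,0,0,0],[60,0,0,0,0],[60,0,0,0,0]]
  ]
}}

```text
t: 15.6
tcp_pos: [0.5209, 0.3098, 0.0061]
tool_rot: [0.631, 0.775, 0.0, 0.0]
force: [0.6, -0.1, -0.4]
finger_gap: 0.765
gripper_force: 22.2
```

```bash
sed -i 's/(s\["finger_gap"\]\*85.4).round(1)/round(s["finger_gap"]*85.4,1)/' h.py; python3 -c "
from h import *
st('k8')"
```

```text
[0.5209 0.3098 0.0061] gap 65.3 F [ 0.6 -0.1 -0.4] T [ 0.035 -0.085  0.052] g 22.2
(412, 176, 28, 22) [[426, 176], [417, 182], [412, 192], [432, 197], [439, 189], [439, 185]]
(395, 171, 20, 18) [[413, 172], [400, 172], [395, 185], [406, 188], [409, 177], [414, 175]]
(408, 120, 32, 24) [[439, 120], [439, 124], [431, 130], [427, 130], [425, 124], [419, 128], [409, 129], [408, 134], [424, 134], [425, 143], [429, 135], [439, 133]]
```

Emit:
{"method": "drive_tool", "body": {
  "motion": [
    [[60,0,0,-0.3,0],[60,0,0,-0.7,0],[60,0,0,-1,0],[60,0,0,-1,0],[66.1,0,0,-1,0],[66.1,0,0,-1,0],[66.1,0,0,-1,0],[66.1,0,0,-1,0],[60,0,0,-1,0],[60,0,0,-1,0]]
  ]
}}

```text
t: 16.65
tcp_pos: [0.5212, 0.3093, 0.0367]
tool_rot: [0.631, 0.776, -0.0, 0.0]
force: [-0.6, -3.2, 7.3]
finger_gap: 0.759
gripper_force: 20.6
```

```bash
python3 -c "
from h import *
st('k9')"
```

```text
[0.5212 0.3093 0.0367] gap 64.8 F [-0.6 -3.2  7.3] T [-0.479  0.152 -0.026] g 20.6
(409, 178, 22, 24) [[417, 178], [411, 182], [409, 188], [420, 201], [423, 201], [430, 191]]
(396, 164, 15, 15) [[401, 164], [396, 171], [408, 178], [410, 170], [405, 164]]
(422, 120, 18, 25) [[439, 120], [434, 128], [426, 131], [422, 144], [432, 136], [439, 136]]
```

```bash
python3 -c "
import cv2
im=cv2.imread('pics/k9s.png'); cv2.imwrite('pics/k9.png',cv2.resize(im[110:220,345:455],(500,500),interpolation=cv2.INTER_CUBIC))"
```

```text
(no output)
```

View pics/k9.png

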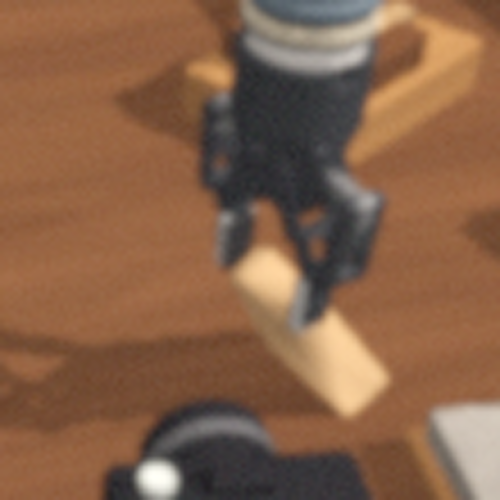

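Emit:
{"method": "drive_tool", "body": {
  "motion": [
    [[60,0,0,-0.3,0],[60,0,0,-0.6,0],[60,0,0,-0.7,0],[60,0,0,-0.7,0],[66.1,0,0,-0.7,0],[66.1,0,0,-0.7,0],[66.1,0,0,-0.7,0],[66.1,0,0,-0.7,0],[60,0,0,-0.7,0],[60,0,0,-0.7,0]]
  ]
}}

```text
t: 17.7
tcp_pos: [0.5208, 0.3097, 0.057]
tool_rot: [0.631, 0.775, 0.0, -0.0]
force: [1.0, -0.7, 0.2]
finger_gap: 0.702
gripper_force: 0.0
```

```bash
python3 -c "
from h import *
st('k10')
im=cv2.imread('pics/k10s.png'); cv2.imwrite('pics/k10.png',cv2.resize(im[110:220,345:455],(500,500),interpolation=cv2.INTER_CUBIC))"
```

```text
[0.5208 0.3097 0.057 ] gap 60.0 F [ 1.  -0.7  0.2] T [ 0.067 -0.011  0.021] g 0.0
(396, 160, 29, 46) [[408, 160], [400, 166], [396, 188], [412, 205], [423, 201], [424, 174], [419, 167], [417, 174], [409, 177]]
(423, 120, 17, 24) [[439, 120], [437, 126], [423, 134], [423, 143], [427, 143], [431, 136], [439, 134]]
```

View pics/k10.png

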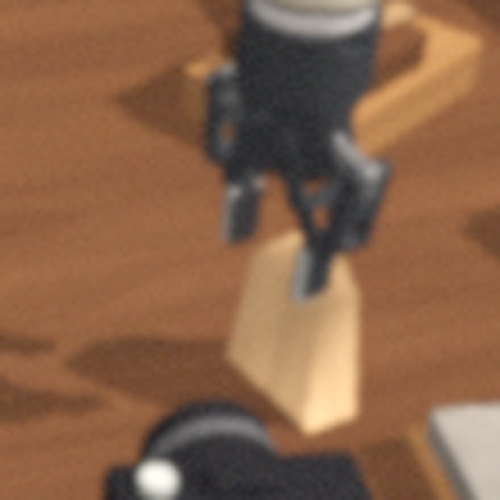

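```bash
python3 - <<'E'
from h import *
n,l,r=[onz("scene",uv,0)[:2] for uv in((412.8,204.8),(395.2,188.8),(423.8,200.6))]
print(n,l,r,np.linalg.norm(l-n),np.linalg.norm(r-n)); w=n-l; print(np.degrees(np.arctan2(w[1],w[0]))); c=(l+r)/2; print("centre",c); a=np.radians(12)
to([c[0],c[1],.057],102)
E
```

```text
[0.56199846 0.33036722] [0.48147702 0.31327765] [0.55419202 0.36802145] 0.08231497309066982 0.038454929842026454
11.982440191353174
centre [0.51783452 0.34064955]
from [0.5207 0.3097 0.057 ] 101.7 units [1.029e+00 1.140e-01 1.000e-03] yaw -0.038 q6 8.5
```

Emit:
{"method": "drive_tool", "body": {
  "motion": [
    [[85,0,0,-0.5,0],[85,0,0,-0.5,0],[85,0,0,-0.5,0],[85,0.5,0.1,-0.5,0],[85,1.03,0.1,-0.5,0],[85,1.03,0.1,-0.5,0],[85,1.03,0.1,0,0],[85,1.03,0.1,0.5,0],[85,1.03,0.1,1,0],[85,1.03,0.1,1.3,0]]
  ]
}}

```text
t: 18.75
tcp_pos: [0.516, 0.3396, 0.0153]
tool_rot: [0.632, 0.775, -0.002, -0.001]
force: [0.1, -0.3, 0.1]
finger_gap: 0.995
gripper_force: 0.0
```

Emit:
{"method": "drive_tool", "body": {
  "motion": [
    [[60,0,0,0,0],[60,0,0,0,0],[60,0,0,0,0],[60,0,0,0,0],[60,0,0,0,0],[60,0,0,0,0]]
  ],
  "squeeze": 30
}}

```text
t: 19.35
tcp_pos: [0.5175, 0.3407, 0.0183]
tool_rot: [0.631, 0.775, 0.0, 0.0]
force: [-0.6, 0.1, -2.4]
finger_gap: 0.825
gripper_force: 34.7
```

```bash
python3 -c "
from h import *
st('k11')
to([.5207,.346,.1],-11.7)"
```

```text
[0.5175 0.3407 0.0183] gap 70.5 F [-0.6  0.1 -2.4] T [ 0.007  0.077 -0.023] g 34.7
(397, 160, 29, 46) [[411, 160], [402, 166], [397, 188], [413, 205], [425, 199], [425, 185], [417, 183], [419, 169], [415, 161]]
(420, 120, 20, 17) [[422, 120], [420, 127], [436, 127], [436, 136], [439, 134], [439, 120]]
from [0.5175 0.3407 0.0182] 101.7 units [ 0.153  0.14  -2.726] yaw 14.175 q6 11.3
```

```bash
python3 -c "
from h import *
to([.526,.206,.129],-11.7)"
```

```text
from [0.5175 0.3407 0.0182] 101.7 units [-4.453 -0.633 -3.693] yaw 14.175 q6 11.3
```

Emit:
{"method": "drive_tool", "body": {
  "motion": [
    [[60,0,0,-0.3,0],[60,0,0,-0.8,0],[60,0,0,-1.4,0],[60,-0.4,0,-2,0],[60,-1,-0.1,-2.6,0.4],[60,-1.8,-0.2,-3.2,1],[60,-2.6,-0.4,-3.5,1.8],[60,-3.4,-0.5,-3.7,2.6],[60,-4,-0.6,-3.7,3.4],[60,-4.45,-0.63,-3.7,4.2]]
  ]
}}

```text
t: 20.4
tcp_pos: [0.5264, 0.2049, 0.131]
tool_rot: [0.83, 0.558, 0.001, 0.001]
force: [-0.1, 0.5, -1.3]
finger_gap: 0.823
gripper_force: 34.8
```

Emit:
{"method": "drive_tool", "body": {
  "motion": [
    [[60,0,0,0,0.8],[60,0,0,0,1.8],[60,0,0,0,2.8],[60,0,0,0,3.8],[60,0,0,0,4.8],[60,0,0,0,5.8],[60,0,0,0,6.8],[60,0,0,0,7.8],[60,0,0,0,8.8],[60,0,0,0,9.6]]
  ]
}}

```text
t: 21.4
tcp_pos: [0.5264, 0.2061, 0.1306]
tool_rot: [0.997, -0.078, 0.001, -0.0]
force: [-0.3, -0.3, -2.3]
finger_gap: 0.821
gripper_force: 34.8
```

```bash
python3 -c "
from h import *
st('k12')
to([.526,.206,.129],-11.7)"
```

```text
[0.5264 0.2061 0.1306] gap 70.1 F [-0.3 -0.3 -2.3] T [-0.055 -0.    -0.002] g 34.8
(360, 131, 29, 46) [[369, 131], [360, 137], [360, 176], [387, 174], [387, 145], [378, 133]]
(402, 120, 38, 28) [[402, 126], [402, 131], [419, 139], [418, 147], [421, 142], [439, 136], [436, 134], [439, 120], [437, 126], [422, 134], [411, 133], [410, 128], [424, 120], [407, 120]]
from [0.5264 0.2062 0.1306] -9.13 units [-0.012  0.008  0.053] yaw 0.321 q6 109.2
```

Emit:
{"method": "drive_tool", "body": {
  "motion": [
    [[60,0,0,0.05,0.15],[60,0,0,0.05,0.32],[60,0,0,0.05,0.32],[60,0,0,0.05,0.32],[60,0,0,0.05,0.32],[60,0,0,0.05,0.32],[60,0,0,0.05,0.32],[60,0,0,0.05,0.32],[60,0,0,0.05,0.32],[60,0,0,0.05,0.32]]
  ]
}}

```text
t: 22.45
tcp_pos: [0.5259, 0.206, 0.1275]
tool_rot: [0.995, -0.098, -0.0, 0.0]
force: [-0.1, 0.5, -2.3]
finger_gap: 0.823
gripper_force: 34.8
```

Emit:
{"method": "drive_tool", "body": {
  "motion": [
    [[60,0,0,0,0],[60,0,0,0,0],[60,0,0,0,0],[60,0,0,0,0],[60,0,0,0,0],[60,0,0,0,0],[60,0,0,0,0],[60,0,0,0,0],[60,0,0,0,0],[60,0,0,0,0]]
  ]
}}

```text
t: 23.45
tcp_pos: [0.5259, 0.206, 0.1275]
tool_rot: [0.995, -0.098, -0.0, 0.0]
force: [-0.8, 0.0, -1.6]
finger_gap: 0.821
gripper_force: 34.8
```

```bash
python3 -c "
from h import *
to([.526,.206,.129],-11.7)
both('k13',[.56,.2,.15],45,45)
r=np.array([[np.cos(np.radians(-11.7)),-np.sin(np.radians(-11.7))],[np.sin(np.radians(-11.7)),np.cos(np.radians(-11.7))]])
for x,y,z in [(.017,.043,.111),(.017,-.043,.111),(.011,0,.229)]: print(proj('scene',list(np.array([.526,.206])+r@[x,y])+[z]))"
```

```text
from [0.5259 0.206  0.1275] -11.26 units [ 0.003  0.001 -0.049] yaw 0.055 q6 111.3
top crop origin 219 178
scene crop origin 327 122
[386.38290327 175.63834236]
[353.13880503 177.39518707]
[372.58619966 134.93372492]
```

View pics/k13.png

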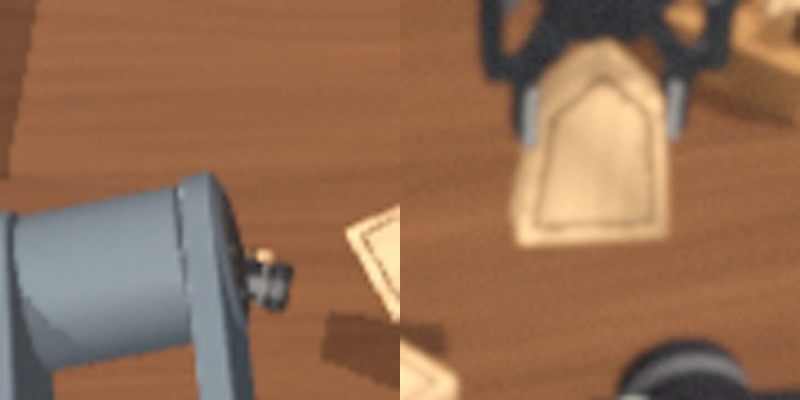

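Emit:
{"method": "drive_tool", "body": {
  "motion": [
    [[60,0,0,0,-0.6],[60,0,0,0,-1.5],[60,0,0,0,-2.5],[60,0,0,0,-3.5],[60,0,0,0,-4.5],[60,0,0,0,-5.5],[60,0,0,0,-6.5],[60,0,0,0,-7.5],[60,0,0,0,-8.5],[60,0,0,0,-9.5]]
  ]
}}

```text
t: 24.55
tcp_pos: [0.5259, 0.206, 0.1275]
tool_rot: [0.843, 0.538, -0.0, -0.0]
force: [0.2, 0.0, -1.6]
finger_gap: 0.822
gripper_force: 34.8
```

Emit:
{"method": "drive_tool", "body": {
  "motion": [
    [[60,0,0,0,-1],[60,0,0,0,-2],[60,0,0,0,-3],[60,0,0,0,-4],[60,0,0,0,-5],[60,0,0,0,-6],[60,0,0,0,-7],[60,0,0,0,-8],[60,0,0,0,-9],[60,0,0,0,-9.5]]
  ]
}}

```text
t: 25.55
tcp_pos: [0.5259, 0.206, 0.1275]
tool_rot: [0.334, 0.943, -0.0, -0.0]
force: [0.3, -0.4, -2.7]
finger_gap: 0.823
gripper_force: 34.8
```

Emit:
{"method": "drive_tool", "body": {
  "motion": [
    [[60,0,0,0,-1],[60,0,0,0,-2],[60,0,0,0,-3],[60,0,0,0,-3.4],[60,0,0,0,-3.45],[60,0,0,0,-3.45],[60,0,0,0,-3.45],[60,0,0,0,-3.45],[60,0,0,0,-3.45],[60,0,0,0,-3.45]]
  ]
}}

```text
t: 26.55
tcp_pos: [0.5259, 0.2061, 0.1275]
tool_rot: [0.102, 0.995, 0.0, -0.0]
force: [-0.6, -0.5, -1.6]
finger_gap: 0.828
gripper_force: 34.8
```

```bash
python3 -c "
from h import *
to([.526,.206,.129],168.3)"
```

```text
from [0.5259 0.2061 0.1275] 168.33 units [-0.002 -0.001 -0.049] yaw 0.004 q6 -68.3
```

Emit:
{"method": "drive_tool", "body": {
  "motion": [
    [[60,0,0,0,0],[60,0,0,0,0],[60,0,0,0,0],[60,0,0,0,0],[60,0,0,0,0],[60,0,0,0,0],[60,0,0,0,0],[60,0,0,0,0],[60,0,0,0,0],[60,0,0,0,0]]
  ]
}}

```text
t: 27.55
tcp_pos: [0.526, 0.206, 0.1275]
tool_rot: [0.102, 0.995, 0.0, 0.0]
force: [-0.1, -1.1, -2.4]
finger_gap: 0.823
gripper_force: 34.8
```

```bash
python3 -c "
from h import *
to([.519,-.41,.127],180)"
```

```text
from [0.526  0.206  0.1275] 168.34 units [-3.9230e+00 -2.0158e+01  1.8000e-02] yaw -1.458 q6 -68.3
```

Emit:
{"method": "drive_tool", "body": {
  "motion": [
    [[60,-0.1,-0.3,0,0],[60,-0.2,-1,0,0],[60,-0.4,-2,0,0],[60,-0.6,-3.1,0,-0.2],[60,-0.85,-4.3,0,-0.4],[60,-1.1,-5.5,0,-0.6],[60,-1.35,-6.7,0,-0.8],[60,-1.55,-7.9,0,-1],[60,-1.8,-9.1,0,-1.2],[60,-2,-10.2,0,-1.45]]
  ]
}}

```text
t: 28.55
tcp_pos: [0.5227, -0.1083, 0.1277]
tool_rot: [0.0, 1.0, -0.0, 0.0]
force: [-0.4, 0.1, -1.8]
finger_gap: 0.824
gripper_force: 34.9
```

```bash
python3 -c "
from h import *
to([.519,-.41,.127],180)"
```

```text
from [ 0.5227 -0.1083  0.1277] 179.97 units [  0.119 -10.058   0.022] yaw -0.003 q6 -113.7
```

Emit:
{"method": "drive_tool", "body": {
  "motion": [
    [[60,0,-1.2,0,0],[60,0.1,-2.4,0,0],[60,0.1,-3.6,0,0],[60,0.1,-4.8,0,0],[60,0.1,-6,0,0],[60,0.1,-7.2,0,0],[60,0.1,-8.3,0,0],[60,0.1,-9.2,0,0],[60,0.1,-9.8,0,0],[60,0.1,-10,0,0]]
  ]
}}

```text
t: 29.55
tcp_pos: [0.519, -0.4081, 0.1273]
tool_rot: [0.002, 1.0, -0.0, 0.0]
force: [0.1, 0.7, -1.4]
finger_gap: 0.821
gripper_force: 34.9
```

Emit:
{"method": "drive_tool", "body": {
  "motion": [
    [[60,0,0,0.2,0],[60,0,0,0.6,0],[60,0,0,1,0],[60,0,0,1.5,0],[60,0,0,2,0],[60,0,0,2.4,0],[60,0,0,2.7,0],[60,0,0,2.9,0],[60,0,0,3,0],[60,0,0,3,0]]
  ]
}}

```text
t: 30.55
tcp_pos: [0.5195, -0.4059, 0.0373]
tool_rot: [0.001, 1.0, 0.0, -0.0]
force: [0.1, 0.0, -2.9]
finger_gap: 0.822
gripper_force: 34.9
```

```bash
python3 -c "
from h import *
s=manip.sense();print(s['force']);to([.519,-.41,.032],180)"
```

```text
[ 0.0876335   0.04845555 -2.85553931]
from [ 0.5195 -0.4059  0.0373] 179.93 units [ 0.017 -0.138  0.176] yaw -0.008 q6 -137.6
```

Emit:
{"method": "drive_tool", "body": {
  "motion": [
    [[60,0,0,0.05,0],[60,0,0,0.1,0],[60,0,0,0.13,0],[60,0,0,0.16,0],[60,0,0,0.18,0],[60,0,0,0.18,0],[60,0,0,0.18,0]]
  ]
}}

```text
t: 31.25
tcp_pos: [0.5196, -0.4058, 0.0321]
tool_rot: [0.001, 1.0, 0.0, 0.0]
force: [-0.0, -0.1, -2.1]
finger_gap: 0.822
gripper_force: 34.9
```

Emit:
{"method": "drive_tool", "body": {
  "motion": [
    [[72,0,0,0,0],[76,0,0,0,0],[85,0,0,0,0],[85,0,0,0,0],[85,0,0,0,0],[85,0,0,-0.3,0],[85,0,0,-0.8,0],[85,0,0,-1.5,0],[85,0,0,-2.4,0],[85,0,0,-3.4,0]]
  ]
}}

```text
t: 32.25
tcp_pos: [0.5195, -0.4056, 0.136]
tool_rot: [0.001, 1.0, -0.0, 0.0]
force: [-0.2, 0.1, 0.2]
finger_gap: 0.993
gripper_force: 0.0
```

```bash
python3 - <<'E'
from h import *
im=manip.snapshot("scene");cv2.imwrite("pics/b1s.png",im[:,:,::-1]); t=manip.snapshot("top")
for x,y,z in[(.5365,-.449,.014),(.5365,-.363,.014),(.53,-.406,.132)]: print(proj("scene",[x,y,z]))
for c in pale(im,(60,150,260,270)): print(cv2.boundingRect(c),cv2.contourArea(c),cv2.approxPolyDP(c,2,True)[:,0].tolist()[:8])
for c in pale(t,(200,205,345,265)): 
    b=cv2.boundingRect(c); print(b,np.round([onz("top",p,.024)[:2] for p in cv2.approxPolyDP(c,3,True)[:,0]],3).tolist())
    pts=(np.array([onz("top",p,.021)[:2] for p in c])*1e3).astype(np.float32); print(cv2.minAreaRect(pts))
E
```

```text
[112.69242505 253.70314642]
[150.18241107 246.33350429]
[113.818344   212.09255947]
(85, 206, 169, 64) 6629.0 [[85, 269], [152, 269], [156, 264], [182, 261], [183, 258], [194, 255], [209, 255], [214, 251]]
(296, 220, 35, 31) [[0.56, 0.019], [0.569, 0.054], [0.541, 0.12], [0.481, 0.089], [0.521, 0.031]]
((534.3328247070312, 61.38359832763672), (71.73804473876953, 99.38508605957031), 28.166643142700195)
```

```bash
python3 - <<'E'
from h import *
im=cv2.imread("pics/b1s.png"); cv2.imwrite("pics/b1.png",cv2.resize(im[160:290,60:260],(600,390),interpolation=cv2.INTER_CUBIC))
to([.552,.034,.06],118.5)
E
```

```text
from [ 0.5225 -0.4087  0.1408] 179.95 units [-0.972 14.759  2.692] yaw 7.682 q6 -137.6
```

View pics/b1.png

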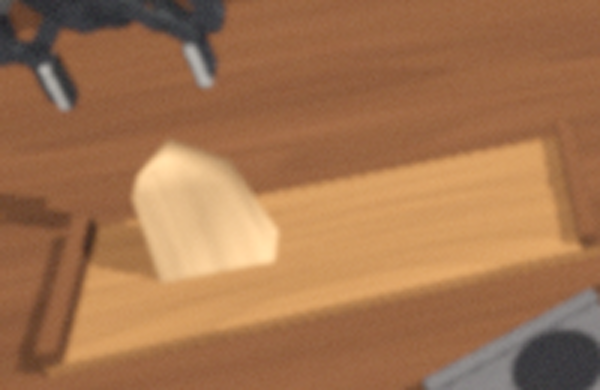

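Emit:
{"method": "drive_tool", "body": {
  "motion": [
    [[85,0,0.6,0,0],[85,0,2,0,0.7],[85,0,3.5,0,1.6],[85,0,5,0,2.6],[85,-0.2,6.5,0,3.6],[85,-0.4,8,0,4.6],[85,-0.6,9.5,0.3,5.6],[85,-0.7,11,0.6,6.5],[85,-0.8,12.5,1,7.4],[85,-0.9,13.7,1.3,7.7]]
  ]
}}

```text
t: 33.35
tcp_pos: [0.5442, 0.009, 0.0937]
tool_rot: [0.513, 0.858, -0.0, -0.002]
force: [0.0, -1.3, 0.2]
finger_gap: 0.994
gripper_force: 0.0
```

Emit:
{"method": "drive_tool", "body": {
  "motion": [
    [[85,0,0,0.3,0],[85,0,0,0.5,0],[85,0,0,0.5,0],[85,0,0,0.5,0]]
  ]
}}

```text
t: 33.75
tcp_pos: [0.5468, 0.0042, 0.08]
tool_rot: [0.513, 0.858, -0.0, -0.0]
force: [0.2, -0.6, 0.6]
finger_gap: 0.995
gripper_force: 0.0
```

```bash
python3 -c "
from h import *
to([.552,.034,-.034],118.5)"
```

```text
from [0.5468 0.0042 0.08  ] 118.25 units [0.794 0.624 3.799] yaw -0.031 q6 -39.5
```

Emit:
{"method": "drive_tool", "body": {
  "motion": [
    [[85,0.4,0.3,0,0],[85,0.79,0.62,0.2,0],[85,0.79,0.62,0.8,0],[85,0.79,0.62,1.4,0],[85,0.79,0.62,2,0],[85,0.79,0.62,2.6,0],[85,0.79,0.62,3.1,0],[85,0.79,0.62,3.5,0],[85,0.79,0.62,3.8,0],[85,0.79,0.62,3.8,0]]
  ]
}}

```text
t: 34.75
tcp_pos: [0.5515, 0.0353, -0.035]
tool_rot: [0.512, 0.859, -0.0, -0.001]
force: [-0.3, -0.3, -0.1]
finger_gap: 1.0
gripper_force: 0.0
```

Emit:
{"method": "drive_tool", "body": {
  "motion": [
    [[48,0,0,0,0],[48,0,0,0,0],[48,0,0,0,0],[48,0,0,0,0],[48,0,0,0,0],[48,0,0,0,0],[48,0,0,0,0]]
  ],
  "squeeze": 20
}}

```text
t: 35.45
tcp_pos: [0.5526, 0.0349, -0.0329]
tool_rot: [0.513, 0.859, 0.0, 0.001]
force: [-0.0, 0.2, 5.9]
finger_gap: 0.622
gripper_force: 20.6
```

```bash
python3 -c "
from h import *
s=manip.sense();print(s['force'],s['finger_gap']*85.4); to([.552,.034,-.034],118.5)"
```

```text
[-0.0282547   0.23254455  5.88911255] 53.13796225493075
from [ 0.5526  0.0349 -0.0329] 118.33 units [-0.015 -0.032  0.036] yaw -0.021 q6 -36.3
```

Emit:
{"method": "drive_tool", "body": {
  "motion": [
    [[48,0,0,-0.2,0],[48,0,0,-0.4,0],[48,0,0,-0.7,0],[48,0,0,-1,0],[48,0,0,-1.1,0],[48,0,0,-1.1,0],[53,0,0,-1.1,0],[53.5,0,0,-1.1,0],[53.5,0,0,-1.1,0],[53.5,0,0,-1.1,0]]
  ]
}}

```text
t: 36.45
tcp_pos: [0.5518, 0.0349, -0.0012]
tool_rot: [0.513, 0.859, -0.0, -0.0]
force: [0.1, 0.3, 0.2]
finger_gap: 0.627
gripper_force: 14.2
```

Emit:
{"method": "drive_tool", "body": {
  "motion": [
    [[53.8,0,0,0,0],[53.8,0,0,0,0],[53.8,0,0,0,0]]
  ]
}}

```text
t: 36.75
tcp_pos: [0.5521, 0.0349, -0.0009]
tool_rot: [0.512, 0.859, -0.0, -0.0]
force: [-0.3, 0.1, -0.9]
finger_gap: 0.632
gripper_force: 9.7
```

```bash
sed -i 's/(360,120,440,225)/(280,120,440,240)/' h.py; python3 -c "
from h import *
st('g1')"
```

```text
[ 0.5521  0.0349 -0.0009] gap 54.0 F [-0.3  0.1 -0.9] T [-0.01  -0.014 -0.007] g 9.7
(304, 199, 15, 17) [[317, 199], [307, 199], [304, 204], [306, 215], [312, 213], [313, 204], [318, 202]]
(322, 191, 20, 24) [[338, 195], [325, 192], [329, 193], [329, 202], [322, 210], [323, 214], [340, 205], [341, 198]]
(299, 148, 24, 16) [[322, 148], [313, 155], [299, 157], [301, 162], [315, 162]]
(389, 120, 51, 24) [[389, 125], [415, 136], [422, 143], [431, 140], [433, 135], [439, 135], [439, 120], [436, 127], [424, 134], [410, 132], [411, 127], [424, 120], [408, 120], [406, 124]]
```

Emit:
{"method": "drive_tool", "body": {
  "motion": [
    [[54,0,0,0,0],[54,0,0,0,0],[54,0,0,0,0]]
  ]
}}

```text
t: 37.1
tcp_pos: [0.5521, 0.0349, -0.0009]
tool_rot: [0.512, 0.859, 0.0, 0.0]
force: [-0.9, -0.3, -0.8]
finger_gap: 0.631
gripper_force: 6.9
```

Emit:
{"method": "drive_tool", "body": {
  "motion": [
    [[54.1,0,0,0,0],[54.1,0,0,0,0],[48,0,0,0,0],[48,0,0,0,0]]
  ]
}}

```text
t: 37.5
tcp_pos: [0.5521, 0.0349, -0.0008]
tool_rot: [0.512, 0.859, -0.0, -0.0]
force: [-0.4, -0.5, -0.3]
finger_gap: 0.619
gripper_force: 20.9
```

```bash
python3 -c "
from h import *
st('g2')"
```

```text
[ 0.5521  0.0349 -0.0008] gap 52.9 F [-0.4 -0.5 -0.3] T [0.06  0.073 0.005] g 20.9
(321, 201, 20, 17) [[340, 207], [329, 201], [322, 209], [321, 217], [336, 216]]
(300, 148, 23, 16) [[322, 148], [313, 155], [300, 157], [301, 162], [315, 162]]
(389, 120, 51, 27) [[389, 125], [417, 137], [419, 145], [422, 146], [434, 136], [439, 136], [439, 120], [437, 126], [423, 134], [408, 132], [407, 127], [413, 127], [424, 120], [408, 120], [406, 124]]
```

Emit:
{"method": "drive_tool", "body": {
  "motion": [
    [[48,0,0,-0.3,0],[48,0,0,-0.6,0],[48,0,0,-0.8,0],[48,0,0,-0.8,0],[54.1,0,0,-0.8,0],[54.1,0,0,-0.8,0],[54.1,0,0,-0.8,0],[54.1,0,0,-0.8,0],[48,0,0,-0.8,0],[48,0,0,-0.8,0]]
  ]
}}

```text
t: 38.55
tcp_pos: [0.5527, 0.0344, 0.0235]
tool_rot: [0.512, 0.859, -0.0, 0.001]
force: [0.2, -2.3, 5.2]
finger_gap: 0.616
gripper_force: 20.3
```

```bash
python3 -c "
from h import *
st('g3')
im=cv2.imread('pics/g3s.png'); cv2.imwrite('pics/g3.png',cv2.resize(im[130:240,260:370],(440,440),interpolation=cv2.INTER_CUBIC))"
```

```text
[0.5527 0.0344 0.0235] gap 52.6 F [ 0.2 -2.3  5.2] T [-0.425  0.033  0.059] g 20.3
(316, 204, 19, 18) [[322, 204], [316, 212], [329, 221], [334, 213]]
(297, 138, 26, 17) [[322, 139], [310, 146], [297, 147], [300, 153], [311, 154], [318, 150]]
(387, 120, 53, 26) [[387, 124], [410, 132], [422, 145], [433, 139], [434, 134], [439, 134], [439, 120], [433, 129], [422, 134], [411, 133], [410, 128], [424, 120], [407, 120], [406, 124], [399, 126]]
```

View pics/g3.png

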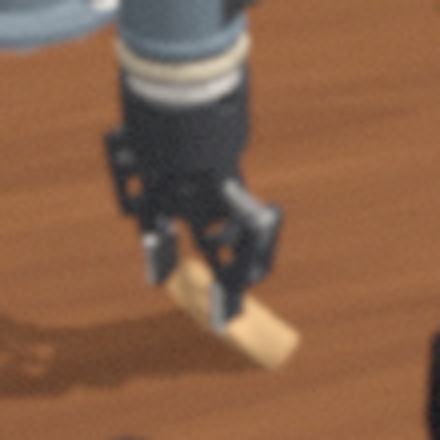

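Emit:
{"method": "drive_tool", "body": {
  "motion": [
    [[48,0,0,-0.2,0],[48,0,0,-0.35,0],[48,0,0,-0.4,0],[48,0,0,-0.4,0],[54,0,0,-0.4,0],[54,0,0,-0.4,0],[54,0,0,-0.4,0],[54,0,0,-0.4,0],[48,0,0,-0.4,0],[48,0,0,-0.4,0]]
  ]
}}

```text
t: 39.6
tcp_pos: [0.5517, 0.0345, 0.0355]
tool_rot: [0.512, 0.859, -0.0, -0.0]
force: [-2.1, -2.9, 4.2]
finger_gap: 0.564
gripper_force: 2.9
```

```bash
python3 -c "
from h import *
st('g4')
for z in (0,.02): print(onz('scene',(329,221),z))"
```

```text
[0.5517 0.0345 0.0355] gap 48.2 F [-2.1 -2.9  4.2] T [-0.449  0.406 -0.004] g 2.9
(298, 193, 27, 37) [[308, 193], [300, 198], [299, 218], [319, 229], [324, 225], [323, 205], [320, 203], [312, 206]]
(299, 133, 24, 17) [[322, 134], [313, 140], [302, 142], [299, 148], [316, 147]]
(389, 120, 51, 24) [[389, 125], [419, 138], [420, 143], [439, 135], [439, 120], [437, 126], [424, 134], [406, 131], [407, 126], [413, 127], [424, 120], [408, 120], [406, 124]]
[0.55920852 0.08797983 0.        ]
[0.57977763 0.0821044  0.02      ]
```

Emit:
{"method": "drive_tool", "body": {
  "motion": [
    [[50,0,0,0,0],[53,0,0,0,0],[58,0,0,0,0],[65,0,0,0,0],[75,0,0,0,0],[85,0,0,0,0],[85,0,0,0,0],[85,0,0,-0.5,0],[85,0,0,-1,0],[85,0,0,-1.5,0]]
  ]
}}

```text
t: 40.65
tcp_pos: [0.5519, 0.0349, 0.0804]
tool_rot: [0.513, 0.859, -0.0, -0.0]
force: [0.4, 0.2, -0.4]
finger_gap: 0.99
gripper_force: 0.0
```

```bash
python3 -c "
from h import *
st('g5')
n,l,r=[onz('scene',uv,0)[:2] for uv in((319.3,228.5),(299.5,218),(324,225))]
print(n,l,r,np.linalg.norm(l-n),np.linalg.norm(r-n)); w=n-l; print(np.degrees(np.arctan2(w[1],w[0])),(l+r)/2)"
```

```text
[0.5519 0.0349 0.0804] gap 84.6 F [ 0.4  0.2 -0.4] T [-0.07  -0.033  0.09 ] g 0.0
(298, 192, 27, 39) [[310, 192], [299, 197], [298, 213], [301, 220], [317, 230], [324, 225], [322, 205]]
(389, 120, 51, 27) [[389, 123], [393, 128], [420, 138], [420, 146], [439, 135], [439, 120], [437, 126], [422, 135], [412, 133], [411, 128], [424, 120], [408, 120], [406, 124]]
(296, 120, 25, 12) [[296, 129], [313, 130], [320, 120], [296, 123]]
[0.57951528 0.05569767] [0.52529575 0.01495372] [0.57027791 0.07102665] 0.06782201984450373 0.017897112139312898
36.92349972021092 [0.54778683 0.04299019]
```

```bash
python3 -c "
import cv2
im=cv2.imread('pics/g5s.png'); cv2.imwrite('pics/g5.png',cv2.resize(im[180:240,280:340],(600,600),interpolation=cv2.INTER_CUBIC))"
```

```text
(no output)
```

View pics/g5.png

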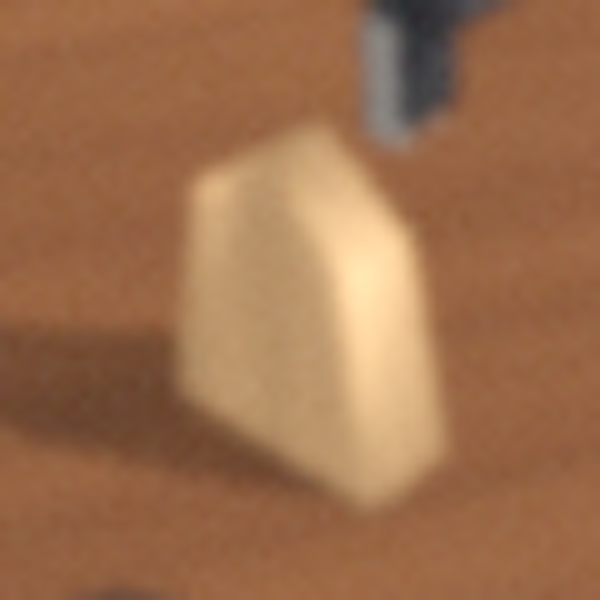

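```bash
python3 -c "
from h import *
n,l,r=[onz('scene',uv,0)[:2] for uv in((316.5,230),(297.5,218.8),(324.2,225))]
print(n,l,r,np.linalg.norm(l-n),np.linalg.norm(r-n)); w=n-l; v=r-n; print(np.degrees(np.arctan2(w[1],w[0])),np.degrees(np.arctan2(v[1],v[0])),(l+r)/2)
ap=[onz('scene',(310.8,191.8),.096)[:2]]; print('apex',ap)
to(list((l+r)/2)+[.08],118.5)"
```

```text
[0.58284054 0.04726097] [0.52687115 0.00907756] [0.57042714 0.07153262] 0.06775355701426611 0.027261795610241755
34.302571423109974 117.08682957416721 [0.54864915 0.04030509]
apex [array([0.54185467, 0.04588988])]
from [0.5537 0.0348 0.0828] 118.34 units [ 0.243 -0.061  0.093] yaw -0.019 q6 -36.3
```

Emit:
{"method": "drive_tool", "body": {
  "motion": [
    [[85,0.3,-0.05,0,-0.2],[85,0.3,-0.05,0.5,-0.2],[85,0.3,-0.05,1,-0.2],[85,0.3,-0.05,1.6,-0.2],[85,0.3,-0.05,2.2,-0.2],[85,0.3,-0.05,2.65,-0.2],[85,0.3,-0.05,2.65,-0.2]]
  ]
}}

```text
t: 41.4
tcp_pos: [0.5441, 0.0427, -0.0017]
tool_rot: [0.5, 0.866, -0.001, -0.003]
force: [0.3, -0.2, -0.1]
finger_gap: 0.991
gripper_force: 0.0
```

Emit:
{"method": "drive_tool", "body": {
  "motion": [
    [[72,0,0,0,0],[66,0,0,0,0],[63,0,0,0,0],[60,0,0,0,0],[58,0,0,0,0],[50,0,0,0,0],[50,0,0,0,0],[50,0,0,0,0],[50,0,0,0,0],[50,0,0,0,0]]
  ],
  "squeeze": 30
}}

```text
t: 42.4
tcp_pos: [0.5472, 0.042, 0.0019]
tool_rot: [0.5, 0.866, 0.0, 0.001]
force: [-1.0, 0.3, 5.8]
finger_gap: 0.69
gripper_force: 31.2
```

```bash
python3 -c "
from h import *
st('g6')
to([.526,.206,.129],-11.7)"
```

```text
[0.5472 0.042  0.0019] gap 58.9 F [-1.   0.3  5.8] T [0.006 0.24  0.044] g 31.2
(298, 194, 27, 37) [[308, 194], [299, 199], [299, 218], [317, 230], [324, 225], [324, 218], [316, 213], [315, 202]]
(302, 145, 24, 16) [[325, 146], [313, 153], [302, 154], [303, 159], [319, 158]]
(388, 120, 52, 25) [[388, 125], [419, 138], [420, 144], [434, 134], [439, 134], [439, 120], [437, 126], [424, 134], [406, 131], [407, 126], [413, 127], [424, 120], [407, 120], [406, 125]]
from [0.5472 0.042  0.0019] 119.96 units [ 5.088  2.119 -4.235] yaw 16.457 q6 -37.2
```

Emit:
{"method": "drive_tool", "body": {
  "motion": [
    [[50,0,0,-0.3,0],[50,0,0,-0.8,0],[50,0,0,-1.4,0],[50,0.4,0.2,-2,0],[50,1.2,0.5,-2.6,0.4],[50,2.1,0.9,-3.2,1],[50,3,1.3,-3.6,1.8],[50,3.9,1.7,-3.9,2.6],[50,4.7,2,-4.07,3.4],[50,5.09,2.12,-4.07,4.2]]
  ]
}}

```text
t: 43.45
tcp_pos: [0.5254, 0.2085, 0.1243]
tool_rot: [0.73, 0.683, 0.001, 0.0]
force: [0.6, 0.4, -1.0]
finger_gap: 0.686
gripper_force: 32.6
```

Emit:
{"method": "drive_tool", "body": {
  "motion": [
    [[50,0,0,0,0.8],[50,0,0,0,1.8],[50,0,0,0,2.8],[50,0,0,0,3.8],[50,0,0,0,4.8],[50,0,0,0,5.8],[50,0,0,0,6.8],[50,0,0,0,7.8],[50,0,0,0,8.8],[50,0,0,0,9.8]]
  ]
}}

```text
t: 44.45
tcp_pos: [0.5251, 0.2061, 0.1232]
tool_rot: [0.998, 0.066, -0.0, -0.0]
force: [-0.2, 0.2, -1.3]
finger_gap: 0.688
gripper_force: 32.6
```

```bash
python3 -c "
from h import *
to([.526,.206,.124],-11.7)"
```

```text
from [0.5251 0.2061 0.1232] 7.61 units [ 0.029  0.007 -0.028] yaw 2.413 q6 92.5
```

Emit:
{"method": "drive_tool", "body": {
  "motion": [
    [[50,0,0,0,0.8],[50,0,0,0,1.6],[50,0,0,0,2.3],[50,0,0,0,2.45],[50,0,0,0,2.45],[50,0,0,0,2.45],[50,0,0,0,2.45],[50,0,0,0,2.45],[50,0,0,0,2.45],[50,0,0,0,2.45]]
  ]
}}

```text
t: 45.45
tcp_pos: [0.5254, 0.2062, 0.1227]
tool_rot: [0.995, -0.101, -0.0, 0.0]
force: [-0.3, -0.2, -1.3]
finger_gap: 0.684
gripper_force: 32.6
```

Emit:
{"method": "drive_tool", "body": {
  "motion": [
    [[50,0,0,0,0],[50,0,0,0,0],[50,0,0,0,0],[50,0,0,0,0],[50,0,0,0,0],[50,0,0,0,0],[50,0,0,0,0],[50,0,0,0,0],[50,0,0,0,0],[50,0,0,0,0]]
  ]
}}

```text
t: 46.45
tcp_pos: [0.5254, 0.2061, 0.1227]
tool_rot: [0.995, -0.102, -0.0, 0.0]
force: [-0.8, 0.3, -1.0]
finger_gap: 0.687
gripper_force: 32.6
```

```bash
python3 -c "
from h import *
st('g7')
to([.526,.206,.124],-11.7)
a=np.radians(-11.7); r=np.array([[np.cos(a),-np.sin(a)],[np.sin(a),np.cos(a)]])
for x,y,z in [(.014,.035,.122),(.014,-.035,.122),(.009,0,.218)]: print(proj('scene',list(np.array([.526,.206])+r@[x,y])+[z]))"
```

```text
[0.5254 0.2061 0.1227] gap 58.7 F [-0.8  0.3 -1. ] T [-0.006  0.011  0.011] g 32.6
(355, 136, 31, 38) [[369, 136], [360, 143], [360, 154], [356, 160], [355, 170], [357, 173], [384, 172], [384, 157], [379, 156], [380, 141]]
(401, 120, 39, 26) [[401, 128], [401, 131], [417, 137], [420, 145], [427, 139], [439, 136], [439, 120], [435, 127], [424, 134], [410, 132], [411, 127], [424, 120], [408, 120]]
from [0.5254 0.2062 0.1227] -11.66 units [ 0.021  0.002 -0.043] yaw 0.005 q6 111.7
[383.45301631 171.63371846]
[356.25959129 173.05988116]
[372.12667981 138.54377373]
```

Emit:
{"method": "drive_tool", "body": {
  "motion": [
    [[50,0,0,0,-0.6],[50,0,0,0,-1.5],[50,0,0,0,-2.5],[50,0,0,0,-3.5],[50,0,0,0,-4.5],[50,0,0,0,-5.5],[50,0,0,0,-6.5],[50,0,0,0,-7.5],[50,0,0,0,-8.5],[50,0,0,0,-9.5]]
  ]
}}

```text
t: 47.5
tcp_pos: [0.5254, 0.2062, 0.1227]
tool_rot: [0.845, 0.535, -0.0, 0.0]
force: [0.6, 0.5, -0.8]
finger_gap: 0.685
gripper_force: 32.6
```

Emit:
{"method": "drive_tool", "body": {
  "motion": [
    [[50,0,0,0,-1],[50,0,0,0,-2],[50,0,0,0,-3],[50,0,0,0,-4],[50,0,0,0,-5],[50,0,0,0,-6],[50,0,0,0,-7],[50,0,0,0,-8],[50,0,0,0,-9],[50,0,0,0,-9.5]]
  ]
}}

```text
t: 48.5
tcp_pos: [0.5254, 0.2062, 0.1227]
tool_rot: [0.337, 0.941, 0.0, -0.0]
force: [-0.9, 1.0, -0.4]
finger_gap: 0.687
gripper_force: 32.6
```

Emit:
{"method": "drive_tool", "body": {
  "motion": [
    [[50,0,0,0,-1],[50,0,0,0,-2],[50,0,0,0,-3],[50,0,0,0,-3.45],[50,0,0,0,-3.5],[50,0,0,0,-3.5],[50,0,0,0,-3.5],[50,0,0,0,-3.5],[50,0,0,0,-3.5],[50,0,0,0,-3.5]]
  ]
}}

```text
t: 49.5
tcp_pos: [0.5254, 0.2062, 0.1227]
tool_rot: [0.102, 0.995, 0.0, -0.0]
force: [-0.3, -0.0, -0.5]
finger_gap: 0.686
gripper_force: 32.6
```

Emit:
{"method": "drive_tool", "body": {
  "motion": [
    [[50,0,0,0,0],[50,0,0,0,0],[50,0,0,0,0],[50,0,0,0,0],[50,0,0,0,0],[50,0,0,0,0],[50,0,0,0,0],[50,0,0,0,0],[50,0,0,0,0],[50,0,0,0,0]]
  ]
}}

```text
t: 50.5
tcp_pos: [0.5254, 0.2062, 0.1227]
tool_rot: [0.102, 0.995, -0.0, 0.0]
force: [0.3, -0.1, -1.0]
finger_gap: 0.687
gripper_force: 32.6
```

```bash
python3 - <<'E'
from h import *
to([.519,-.22,.124],180)
im=manip.snapshot("scene"); o=cv2.imread("pics/b1s.png")[:,:,::-1]
d=cv2.absdiff(np.ascontiguousarray(im[190:270,90:160]),np.ascontiguousarray(o[190:270,90:160])); print("king region change",d.mean(),(d.max(2)>40).sum())
E
```

```text
from [0.5254 0.2062 0.1227] 168.34 units [ -2.661 -13.956  -0.042] yaw -1.458 q6 -68.3
king region change 16.417857142857144 1369
```

```bash
python3 - <<'E'
from h import *
im=manip.snapshot("scene"); cv2.imwrite("pics/b2s.png",im[:,:,::-1]); o=cv2.imread("pics/b1s.png")[:,:,::-1]
def king(a):
    hsv=cv2.cvtColor(np.ascontiguousarray(a),cv2.COLOR_RGB2HSV); m=((hsv[...,1]<118)&(hsv[...,2]>170)).astype(np.uint8)*255
    m[:195]=0;m[275:]=0;m[:,:70]=0;m[:,262:]=0; m=cv2.morphologyEx(m,cv2.MORPH_OPEN,np.ones((3,3)))
    for c in cv2.findContours(m,0,2)[0]:
        if cv2.contourArea(c)>60: print(cv2.boundingRect(c),cv2.contourArea(c),cv2.approxPolyDP(c,2,True)[:,0].tolist())
king(o);print();king(im)
t=manip.snapshot("top"); cv2.imwrite("pics/b2t.png",t[:,:,::-1])
hsv=cv2.cvtColor(np.ascontiguousarray(t),cv2.COLOR_RGB2HSV); print(hsv[235,400:510:6].tolist())
E
```

```text
(105, 208, 48, 46) 1497.5 [[107, 216], [105, 230], [114, 253], [151, 246], [152, 236], [134, 213], [115, 208]]

(104, 204, 42, 31) 778.5 [[145, 207], [132, 204], [119, 209], [104, 225], [106, 231], [113, 234], [137, 229], [134, 221], [145, 213]]
[[15, 139, 207], [15, 136, 210], [15, 135, 212], [15, 138, 211], [15, 137, 214], [15, 138, 214], [15, 136, 215], [15, 136, 213], [15, 137, 209], [15, 137, 210], [14, 136, 213], [15, 138, 214], [15, 137, 216], [15, 133, 216], [15, 136, 214], [15, 138, 211], [15, 135, 212], [15, 135, 213], [12, 144, 136]]
```

```bash
python3 - <<'E'
from h import *
t=cv2.imread("pics/b2t.png")[:,:,::-1]; o=cv2.imread("pics/top0.png")[:,:,::-1]
hsv=cv2.cvtColor(np.ascontiguousarray(t),cv2.COLOR_RGB2HSV)
m=((hsv[...,1]<122)&(hsv[...,2]>160)).astype(np.uint8)*255; m[:195]=0;m[330:]=0;m[:,:350]=0;m[:,540:]=0
m=cv2.morphologyEx(m,cv2.MORPH_OPEN,np.ones((3,3)))
for c in cv2.findContours(m,0,2)[0]:
    if cv2.contourArea(c)>30:
        ap=cv2.approxPolyDP(c,2,True)[:,0]; print(cv2.boundingRect(c),cv2.contourArea(c),ap.tolist()); print(np.round([onz("top",p,.03)[:2] for p in ap],3).tolist())
d=cv2.absdiff(np.ascontiguousarray(t[195:300,360:530]),np.ascontiguousarray(o[195:300,360:530])).max(2)
ys,xs=np.nonzero(d>45); print("diff bbox",xs.min()+360,xs.max()+360,ys.min()+195,ys.max()+195)
s=cv2.imread("pics/b2s.png")[:,:,::-1]; h2=cv2.cvtColor(np.ascontiguousarray(s),cv2.COLOR_RGB2HSV)
for r in range(196,266,4): print(r," ".join(f"{h2[r,c,1]:3d}/{h2[r,c,2]:3d}" for c in range(92,164,5)))
E
```

```text
(466, 248, 32, 40) 895.0 [[495, 250], [470, 249], [466, 276], [477, 287], [491, 279], [497, 254]]
[[0.471, -0.467], [0.475, -0.394], [0.396, -0.379], [0.364, -0.41], [0.386, -0.452], [0.459, -0.473]]
diff bbox 465 496 248 286
196 146/145 141/145 143/146 140/149 148/148 146/148 143/143 141/146 144/145 143/143 142/142 145/144 149/144 145/148 144/150
200 145/144 143/146 144/143 144/143 145/142 142/144 142/142 141/145 153/147 146/150 139/154 142/153 141/155 141/156 148/157
204 145/141 144/140 147/142 134/148 139/152 142/154 148/155 136/163 115/188 111/198 123/188 143/161 138/164 139/165 139/165
208 150/151 144/156 145/155 145/157 145/157 137/160 108/226  94/255  93/255  92/255  97/248 137/162 142/156 147/149 140/153
212 138/155 138/153 141/156 142/158 139/161  97/247  85/255  84/255  95/250  98/238 102/219 127/167 142/158 147/149 145/148
216 143/157 145/153 141/152 143/152 110/217  87/255  83/255  98/243 102/225 104/204 109/177 131/152 139/150 141/148 145/149
220 141/148 144/147 143/148 127/175  90/255  91/255  99/239 104/210 107/191 115/169 116/147 138/152 143/153 146/152 144/159
224 14
[... 657 characters left out ...]
 133/213 138/211 138/210 135/213 141/212 135/214 137/214 133/214 140/208 138/210
248 137/210 137/210 139/211 138/211 133/214 136/215 136/216 136/213 137/212 138/210 137/210 136/210 138/210 138/210 134/208
252 135/211 141/214 138/214 135/213 138/209 137/210 140/208 137/209 138/211 137/209 139/209 138/207 138/205 140/206 137/206
256 141/206 136/207 137/209 138/210 139/211 141/210 138/207 136/208 141/205 138/202 138/204 139/207 139/206 136/206 141/210
260 137/210 135/211 135/211 137/208 137/206 135/206 141/202 141/203 135/210 139/209 137/208 137/210 135/218 135/219 136/218
264 139/208 136/207 137/207 138/205 141/203 137/210 136/213 136/214 138/211 137/211 138/214 134/220 134/219 139/205 146/184
```

```bash
python3 -c "
from h import *
to([.519,-.19,.123],180)"
```

```text
from [0.5254 0.2062 0.1227] 168.34 units [-2.4590e+00 -1.2976e+01 -9.0000e-03] yaw -1.458 q6 -68.3
```

Emit:
{"method": "drive_tool", "body": {
  "motion": [
    [[50,-0.1,-0.3,0,0],[50,-0.2,-1,0,0],[50,-0.4,-2,0,0],[50,-0.6,-3.1,0,-0.2],[50,-0.85,-4.3,0,-0.4],[50,-1.1,-5.5,0,-0.6],[50,-1.35,-6.7,0,-0.8],[50,-1.55,-7.9,0,-1],[50,-1.8,-9.1,0,-1.2],[50,-2,-10.2,0,-1.45]]
  ]
}}

```text
t: 51.65
tcp_pos: [0.5222, -0.1081, 0.1229]
tool_rot: [0.0, 1.0, -0.0, 0.0]
force: [0.6, 0.4, -0.6]
finger_gap: 0.684
gripper_force: 32.6
```

```bash
python3 -c "
from h import *
to([.519,-.19,.0165],180)"
```

```text
from [ 0.5222 -0.1081  0.1229] 179.97 units [ 0.104 -2.729  3.545] yaw -0.003 q6 -113.7
```

Emit:
{"method": "drive_tool", "body": {
  "motion": [
    [[50,0,-0.8,0,0],[50,0.1,-1.7,0,0],[50,0.1,-2.4,0.1,0],[50,0.1,-2.65,0.5,0],[50,0.1,-2.65,1.1,0],[50,0.1,-2.65,1.8,0],[50,0.1,-2.65,2.5,0],[50,0.1,-2.65,3,0],[50,0.1,-2.65,3.3,0],[50,0.1,-2.65,3.35,0]]
  ]
}}

```text
t: 52.65
tcp_pos: [0.5182, -0.1843, 0.0207]
tool_rot: [0.0, 1.0, 0.001, -0.001]
force: [-0.5, 1.1, -0.6]
finger_gap: 0.685
gripper_force: 32.6
```

```bash
python3 -c "
from h import *
s=manip.sense();print(s['force']);to([.519,-.19,.0165],180)"
```

```text
[-0.50626556  1.07315323 -0.59339474]
from [ 0.5182 -0.1843  0.0207] 179.96 units [-0.028 -0.191  0.142] yaw -0.005 q6 -121.2
```

Emit:
{"method": "drive_tool", "body": {
  "motion": [
    [[50,0,0,0.05,0],[50,0,0,0.08,0],[50,0,0,0.11,0],[50,0,0,0.14,0],[50,0,0,0.14,0],[50,0,0,0.14,0]]
  ]
}}

```text
t: 53.25
tcp_pos: [0.5194, -0.1852, 0.0183]
tool_rot: [0.001, 1.0, -0.0, 0.0]
force: [-0.8, 1.0, -1.5]
finger_gap: 0.687
gripper_force: 32.6
```

Emit:
{"method": "drive_tool", "body": {
  "motion": [
    [[60,0,0,0,0],[64,0,0,0,0],[70,0,0,0,0],[85,0,0,0,0],[85,0,0,0,0],[85,0,0,-0.3,0],[85,0,0,-0.8,0],[85,0,0,-1.6,0],[85,0,0,-2.6,0],[85,0,0,-3.6,0]]
  ]
}}

```text
t: 54.25
tcp_pos: [0.519, -0.185, 0.1275]
tool_rot: [0.001, 1.0, 0.0, -0.0]
force: [0.3, -0.2, -0.7]
finger_gap: 0.997
gripper_force: 0.0
```

```bash
python3 - <<'E'
from h import *
im=manip.snapshot("scene"); cv2.imwrite("pics/b3s.png",im[:,:,::-1]); t=manip.snapshot("top"); cv2.imwrite("pics/b3t.png",t[:,:,::-1])
def bl(n,a,roi,s):
    hsv=cv2.cvtColor(np.ascontiguousarray(a),cv2.COLOR_RGB2HSV); m=((hsv[...,1]<s)&(hsv[...,2]>150)).astype(np.uint8)*255
    k=np.zeros_like(m);x0,y0,x1,y1=roi;k[y0:y1,x0:x1]=m[y0:y1,x0:x1]; k=cv2.morphologyEx(k,cv2.MORPH_OPEN,np.ones((3,3)))
    for c in cv2.findContours(k,0,2)[0]:
        if cv2.contourArea(c)>60: print(n,cv2.boundingRect(c),cv2.contourArea(c),cv2.approxPolyDP(c,2,True)[:,0].tolist())
bl("scene",im,(70,180,262,275),120); bl("top",t,(350,195,540,330),124)
for x,y,z in[(.532,-.219,.014),(.532,-.149,.014),(.527,-.184,.11)]: print(proj("scene",[x,y,z]).round())
# king lying candidates: board-edge height etc.
s=[(145,207),(132,204),(104,225)]
for uv in((495,250),(470,249),(477,287)):
    for z in(.0,.03,.05): print(uv,z,onz("top",uv,z).round(3),proj("scene",onz("top",uv,z)).round())
E
```

```text
scene (105, 204, 41, 32) 855.5 [[144, 206], [133, 204], [119, 209], [105, 224], [108, 234], [142, 230], [140, 226], [145, 215]]
scene (208, 199, 31, 36) 785.5 [[208, 206], [212, 234], [238, 228], [229, 202], [215, 199]]
top (436, 294, 8, 13) 64.0 [[441, 294], [436, 299], [436, 306], [440, 306], [443, 300]]
top (402, 270, 11, 12) 78.0 [[403, 270], [402, 279], [412, 281], [410, 273]]
top (385, 268, 15, 19) 106.0 [[396, 268], [385, 285], [389, 286], [399, 272]]
top (467, 248, 31, 40) 906.0 [[469, 248], [467, 277], [475, 286], [480, 287], [491, 278], [497, 251]]
top (422, 226, 31, 31) 516.5 [[423, 226], [423, 239], [428, 248], [445, 256], [452, 242]]
[210. 233.]
[238. 228.]
[216. 201.]
(495, 250) 0.0 [ 0.47  -0.477  0.   ] [107. 241.]
(495, 250) 0.03 [ 0.471 -0.467  0.03 ] [107. 232.]
(495, 250) 0.05 [ 0.472 -0.46   0.05 ] [106. 226.]
(470, 249) 0.0 [ 0.474 -0.402  0.   ] [138. 236.]
(470, 249) 0.03 [ 0.475 -0.394  0.03 ] [137. 227.]
(470, 249) 0.05 [ 0.476 -0.388  0.05 ] [137. 222.]
(477, 287) 0.0 [ 0.36 -0.42  0.  ] [136. 209.]
(477, 287) 0.03 [ 0.364 -0.41   0.03 ] [135. 201.]
(477, 287) 0.05 [ 0.366 -0.404  0.05 ] [135. 196.]
```

```bash
python3 -c "
from h import *
to([.3855,-.4155,.06],175)"
```

```text
from [ 0.5222 -0.1868  0.1307] 179.95 units [ 4.551 -7.628  2.356] yaw 0.619 q6 -121.2
```

Emit:
{"method": "drive_tool", "body": {
  "motion": [
    [[85,0.4,-0.7,0,0],[85,1,-1.7,0,0.2],[85,1.7,-2.8,0,0.4],[85,2.4,-4,0,0.6],[85,3.1,-5.2,0,0.62],[85,3.8,-6.3,0.6,0.62],[85,4.3,-7.2,1.4,0.62],[85,4.55,-7.63,2.1,0.62],[85,4.55,-7.63,2.35,0.62],[85,4.55,-7.63,2.35,0.62]]
  ]
}}

```text
t: 55.35
tcp_pos: [0.3816, -0.4123, 0.0542]
tool_rot: [0.044, 0.999, 0.002, -0.001]
force: [0.2, 0.2, 0.2]
finger_gap: 0.999
gripper_force: 0.0
```

```bash
python3 -c "
from h import *
to([.3855,-.4155,-.031],175)"
```

```text
from [ 0.3816 -0.4123  0.0542] 174.93 units [-0.138 -0.095  2.838] yaw -0.009 q6 -143.6
```

Emit:
{"method": "drive_tool", "body": {
  "motion": [
    [[85,0,0,0,0],[85,0,0,0.5,0],[85,0,0,1.1,0],[85,0,0,1.7,0],[85,0,0,2.2,0],[85,0,0,2.6,0],[85,0,0,2.9,0],[85,0,0,2.95,0],[85,0,0,2.95,0]]
  ]
}}

```text
t: 56.25
tcp_pos: [0.3826, -0.4139, -0.033]
tool_rot: [0.044, 0.999, 0.0, -0.0]
force: [-0.4, -0.1, 0.1]
finger_gap: 0.997
gripper_force: 0.0
```

```bash
python3 -c "
from h import *
to([.3855,-.4155,-.031],175)"
```

```text
from [ 0.3826 -0.4139 -0.033 ] 174.98 units [-0.102 -0.045 -0.068] yaw -0.002 q6 -143.6
```

Emit:
{"method": "drive_tool", "body": {
  "motion": [
    [[85,-0.15,-0.04,-0.05,0],[60,-0.15,-0.04,-0.05,0],[60,-0.15,-0.04,-0.05,0],[60,-0.15,-0.04,-0.05,0],[60,-0.15,-0.04,-0.05,0],[60,-0.15,-0.04,-0.05,0],[60,-0.15,-0.04,-0.05,0],[60,-0.15,-0.04,-0.05,0]]
  ],
  "squeeze": 20
}}

```text
t: 57.05
tcp_pos: [0.3878, -0.4165, -0.0304]
tool_rot: [0.044, 0.999, -0.001, 0.001]
force: [1.2, -0.0, 6.0]
finger_gap: 0.781
gripper_force: 21.2
```

Emit:
{"method": "drive_tool", "body": {
  "motion": [
    [[60,0,0,-0.3,0],[60,0,0,-0.8,0],[60,0,0,-1.4,0],[60,0,0,-1.9,0],[60,-0.4,0,-2.2,0],[60,-1,0,-2.2,0],[60,-1.7,0,-2.2,0],[60,-2.3,0,-2.2,0],[60,-2.8,0,-2.2,0],[60,-3,0,-2.2,0]]
  ]
}}

```text
t: 58.05
tcp_pos: [0.4776, -0.4232, 0.0352]
tool_rot: [0.043, 0.999, -0.0, 0.0]
force: [-0.4, 0.6, -1.4]
finger_gap: 0.78
gripper_force: 23.0
```

```bash
python3 -c "
from h import *
s=manip.sense();print(s['force'],s['ft_torque'],s['finger_gap']*85.4)
to([.478,-.415,.020],175)
im=manip.snapshot('scene');cv2.imwrite('pics/r1s.png',im[:,:,::-1])
hsv=cv2.cvtColor(im,cv2.COLOR_RGB2HSV);m=((hsv[...,1]<120)&(hsv[...,2]>150)).astype(np.uint8)*255;m[:180]=0;m[275:]=0;m[:,:70]=0;m[:,200:]=0
for c in cv2.findContours(cv2.morphologyEx(m,cv2.MORPH_OPEN,np.ones((3,3))),0,2)[0]:
  if cv2.contourArea(c)>60: print(cv2.boundingRect(c),cv2.approxPolyDP(c,2,True)[:,0].tolist())
"
```

```text
[-0.35168675  0.60355941 -1.42656598] [-0.02205907  0.09100225 -0.01848779] 66.5948289975716
from [ 0.4776 -0.4232  0.0352] 175.05 units [0.011 0.275 0.507] yaw 0.007 q6 -136.6
(83, 206, 54, 38) [[136, 214], [130, 206], [103, 211], [83, 230], [83, 235], [89, 243], [122, 238], [126, 224]]
```

Emit:
{"method": "drive_tool", "body": {
  "motion": [
    [[60,0,0,0.2,0],[60,0,0,0.43,0],[60,0,0,0.43,0],[66,0,0,0.43,0],[66.4,0,0,0.43,0],[66.4,0,0,0.43,0],[66.4,0,0,0.43,0]]
  ]
}}

```text
t: 58.8
tcp_pos: [0.4766, -0.4236, 0.0219]
tool_rot: [0.044, 0.999, -0.0, 0.0]
force: [-0.8, -0.0, -2.5]
finger_gap: 0.778
gripper_force: 23.1
```

Emit:
{"method": "drive_tool", "body": {
  "motion": [
    [[66.7,0,0,0,0],[66.7,0,0,0,0],[66.7,0,0,0,0]]
  ]
}}

```text
t: 59.1
tcp_pos: [0.4766, -0.4233, 0.0217]
tool_rot: [0.044, 0.999, -0.0, 0.0]
force: [0.5, -0.7, -2.4]
finger_gap: 0.778
gripper_force: 20.5
```

```bash
cat >> h.py <<'E'
def sb(n):
    s=manip.sense(); print(s["tcp_pos"].round(4),"gap",round(s["finger_gap"]*85.4,1),"F",s["force"].round(1),"T",s["ft_torque"].round(3),"g",round(s["gripper_force"],1))
    im=manip.snapshot('scene');cv2.imwrite(f'pics/{n}s.png',im[:,:,::-1])
    hsv=cv2.cvtColor(im,cv2.COLOR_RGB2HSV);m=((hsv[...,1]<120)&(hsv[...,2]>150)).astype(np.uint8)*255;m[:180]=0;m[275:]=0;m[:,:70]=0;m[:,260:]=0
    for c in cv2.findContours(cv2.morphologyEx(m,cv2.MORPH_OPEN,np.ones((3,3))),0,2)[0]:
        if cv2.contourArea(c)>60: print(cv2.boundingRect(c),cv2.approxPolyDP(c,2,True)[:,0].tolist())
E
python3 -c "
from h import *
sb('r2')"
```

```text
[ 0.4766 -0.4233  0.0217] gap 66.4 F [ 0.5 -0.7 -2.4] T [-0.006  0.113 -0.045] g 20.5
(85, 210, 54, 38) [[133, 211], [120, 210], [100, 218], [85, 236], [89, 245], [93, 247], [126, 242], [124, 235], [138, 220]]
(208, 199, 31, 36) [[215, 199], [208, 207], [211, 233], [238, 228], [230, 203]]
```

Emit:
{"method": "drive_tool", "body": {
  "motion": [
    [[67.1,0,0,0,0],[67.1,0,0,0,0],[67.2,0,0,0,0],[67.2,0,0,0,0],[67.2,0,0,0,0]]
  ]
}}

```text
t: 59.65
tcp_pos: [0.4767, -0.4235, 0.0218]
tool_rot: [0.044, 0.999, -0.0, 0.0]
force: [0.1, -0.2, -0.9]
finger_gap: 0.789
gripper_force: 2.3
```

Emit:
{"method": "drive_tool", "body": {
  "motion": [
    [[67.3,0,0,0,0],[67.3,0,0,0,0],[67.3,0,0,0,0],[60,0,0,0,0],[60,0,0,0,0]]
  ]
}}

```text
t: 60.15
tcp_pos: [0.4766, -0.4235, 0.0217]
tool_rot: [0.044, 0.999, -0.0, 0.0]
force: [1.3, -0.6, -0.3]
finger_gap: 0.773
gripper_force: 22.3
```

```bash
python3 -c "
from h import *
sb('r3')"
```

```text
[ 0.4766 -0.4235  0.0217] gap 66.0 F [ 1.3 -0.6 -0.3] T [-0.009 -0.025 -0.028] g 22.3
(95, 207, 44, 50) [[133, 212], [128, 213], [117, 207], [101, 219], [96, 255], [138, 252], [135, 222], [138, 218]]
(208, 199, 31, 36) [[215, 199], [208, 207], [211, 234], [238, 228], [230, 203]]
```

Emit:
{"method": "drive_tool", "body": {
  "motion": [
    [[60,0,0,-0.3,0],[60,0,0,-0.7,0],[60,0,0,-1,0],[60,0,0,-1,0],[66.2,0,0,-1,0],[66.4,0,0,-1,0],[66.4,0,0,-1,0]]
  ]
}}

```text
t: 60.9
tcp_pos: [0.4764, -0.4232, 0.0514]
tool_rot: [0.044, 0.999, 0.0, -0.0]
force: [-2.0, 1.2, 6.2]
finger_gap: 0.777
gripper_force: 7.0
```

Emit:
{"method": "drive_tool", "body": {
  "motion": [
    [[66.6,0,0,0,0],[66.6,0,0,0,0]]
  ]
}}

```text
t: 61.1
tcp_pos: [0.4765, -0.4232, 0.0516]
tool_rot: [0.044, 0.999, 0.0, -0.0]
force: [-1.0, -0.2, 0.6]
finger_gap: 0.779
gripper_force: 4.1
```

Emit:
{"method": "drive_tool", "body": {
  "motion": [
    [[60,0,0,0,0],[60,0,0,0,0],[60,0,0,0,0]]
  ]
}}

```text
t: 61.4
tcp_pos: [0.4764, -0.4232, 0.0518]
tool_rot: [0.044, 0.999, 0.0, -0.0]
force: [-1.2, 2.1, 3.2]
finger_gap: 0.771
gripper_force: 21.9
```

```bash
python3 -c "
from h import *
sb('r4')"
```

```text
[ 0.4764 -0.4232  0.0518] gap 65.9 F [-1.2  2.1  3.2] T [ 0.271  0.273 -0.017] g 21.9
(208, 199, 30, 36) [[215, 199], [208, 206], [211, 234], [236, 229], [237, 222], [230, 203]]
(96, 199, 48, 51) [[96, 212], [103, 249], [136, 245], [143, 240], [129, 203], [126, 205], [116, 199], [110, 199]]
```

Emit:
{"method": "drive_tool", "body": {
  "motion": [
    [[60,0,0,-0.2,0],[60,0,0,-0.4,0],[60,0,0,-0.5,0],[60,0,0,-0.5,0],[66.4,0,0,-0.5,0],[66.4,0,0,-0.5,0],[66.4,0,0,-0.5,0],[60,0,0,-0.5,0],[60,0,0,-0.5,0]]
  ]
}}

```text
t: 62.35
tcp_pos: [0.4767, -0.4236, 0.0668]
tool_rot: [0.044, 0.999, -0.0, 0.0]
force: [-0.6, -0.1, -0.1]
finger_gap: 0.705
gripper_force: 0.0
```

```bash
python3 -c "
from h import *
sb('r5')
for uv in((103,249),(136,245)): print(onz('scene',uv,.014))"
```

```text
[ 0.4767 -0.4236  0.0668] gap 60.2 F [-0.6 -0.1 -0.1] T [0.015 0.003 0.067] g 0.0
(207, 199, 32, 36) [[215, 199], [207, 208], [211, 234], [237, 229], [230, 203]]
(99, 199, 48, 42) [[101, 206], [99, 217], [109, 240], [145, 236], [146, 225], [126, 200], [119, 202], [109, 199]]
[ 0.51310375 -0.47452318  0.014     ]
[ 0.52177631 -0.39740351  0.014     ]
```

```bash
python3 -c "
from h import *
a,b=[onz('scene',uv,.014) for uv in((109.3,241),(145.5,236.8))]; print(a,b,np.linalg.norm(a-b),np.degrees(np.arctan2(*(b-a)[1::-1])))
for x in(.47,.48,.49): print(x,proj('scene',[x+.017,-.466,.014]),proj('scene',[x+.017,-.38,.014]),proj('scene',[x,-.423,.132]))"
```

```text
[ 0.48808831 -0.46392483  0.014     ] [ 0.49828248 -0.37713829  0.014     ] 0.08738320516977746 83.30058646472855
0.47 [108.48100509 240.86654702] [144.70984078 233.9817308 ] [109.98128244 197.21534902]
0.48 [107.82341389 243.66814612] [144.35155589 236.67967468] [109.29529884 199.81773027]
0.49 [107.15510189 246.51542002] [143.98753273 239.42082864] [108.59742336 202.46522518]
```

Emit:
{"method": "drive_tool", "body": {
  "motion": [
    [[66,0,0,0,0],[75,0,0,0,0],[85,0,0,0,0],[85,0,0,0,0],[85,0,0,-0.5,0],[85,0,0,-1.2,0],[85,0,0,-2,0],[85,0,0,-3,0],[85,0,0,-4,0],[85,0,0,-4.5,0]]
  ]
}}

```text
t: 63.4
tcp_pos: [0.4777, -0.4247, 0.2062]
tool_rot: [0.044, 0.999, -0.002, 0.002]
force: [1.2, -0.6, -0.6]
finger_gap: 0.996
gripper_force: 0.0
```

Emit:
{"method": "drive_tool", "body": {
  "motion": [
    [[85,0.5,0.5,0,0],[85,1,1.2,0,0],[85,1,2.2,0,0],[85,1,3.4,0,0],[85,1,4.8,0,0],[85,1,6.2,0,0],[85,1,7.6,0,0],[85,1,9,0,0],[85,1,10,0,0],[85,1,10,0,0]]
  ]
}}

```text
t: 64.4
tcp_pos: [0.4723, -0.1182, 0.2027]
tool_rot: [0.042, 0.999, 0.001, 0.0]
force: [-0.2, 0.6, -0.5]
finger_gap: 0.997
gripper_force: 0.0
```

Emit:
{"method": "drive_tool", "body": {
  "motion": [
    [[85,0,0,0,0],[85,0,0,0,0],[85,0,0,0,0],[85,0,0,0,0],[85,0,0,0,0]]
  ]
}}

```text
t: 64.9
tcp_pos: [0.4729, -0.1227, 0.2015]
tool_rot: [0.044, 0.999, -0.0, -0.0]
force: [-0.2, -0.5, 0.3]
finger_gap: 0.994
gripper_force: 0.0
```

```bash
python3 - <<'E'
from h import *
sb('f')
t=manip.snapshot("top"); cv2.imwrite("pics/ft.png",t[:,:,::-1]); o=cv2.imread("pics/top0.png")[:,:,::-1]
for n,(x0,y0,x1,y1) in dict(jar=(338,172,358,192),ink=(362,147,418,192),wet=(187,145,222,217),cam=(255,122,312,170)).items():
    d=cv2.absdiff(np.ascontiguousarray(t[y0:y1,x0:x1]),np.ascontiguousarray(o[y0:y1,x0:x1])).max(2); print(n,(d>40).sum())
hsv=cv2.cvtColor(t,cv2.COLOR_RGB2HSV);m=((hsv[...,1]<124)&(hsv[...,2]>150)).astype(np.uint8)*255;m[:200]=0;m[300:]=0;m[:,:365]=0;m[:,520:]=0
for c in cv2.findContours(cv2.morphologyEx(m,cv2.MORPH_OPEN,np.ones((3,3))),0,2)[0]:
    if cv2.contourArea(c)>40: print(cv2.boundingRect(c),cv2.approxPolyDP(c,2,True)[:,0].tolist())
for x in(.476,.519): print(proj("top",[x,-.42,.132]),proj("top",[x-.017,-.42,.014]))
E
```

```text
[ 0.4729 -0.1227  0.2015] gap 84.9 F [-0.2 -0.5  0.3] T [-0.014  0.045 -0.006] g 0.0
(208, 198, 30, 37) [[216, 198], [208, 206], [211, 234], [236, 229], [237, 222], [230, 203]]
(100, 197, 48, 44) [[109, 198], [100, 211], [108, 239], [143, 237], [147, 227], [132, 206], [118, 198]]
jar 0
ink 0
wet 0
cam 0
(424, 268, 16, 32) [[436, 268], [432, 272], [432, 282], [427, 287], [424, 299], [430, 299], [436, 282], [434, 278], [439, 272]]
(395, 251, 36, 33) [[397, 251], [395, 266], [400, 273], [422, 283], [430, 266]]
(367, 246, 27, 54) [[391, 246], [387, 246], [367, 299], [373, 299], [393, 249]]
(463, 242, 37, 15) [[464, 242], [465, 254], [499, 255], [498, 247]]
(386, 230, 25, 9) [[410, 230], [387, 231], [386, 234], [406, 238], [410, 237]]
[490.43400258 250.35291689] [477.46408846 254.10444068]
[489.88500835 234.70847377] [476.97639312 239.67090325]
```

```bash
python3 -c "
from station import manip
print(manip.sign_off())"
```

```text
the job is handed in; nothing more can be done
None
```

The job is handed in: the king and then the gold (no pawn was on the bench) were each held up front then back to the lens, and both now stand upright and apart on the drying board; the king was found toppled off its place partway through and I stood it up again, and the camera, jar, whetstone and ink stone show no change in the overhead picture.

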